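# Make up two bearing kits on shadow-marked trays

## Task

Make up the two bearing kits from the stock in the middle of the bench, each part lying on its own painted outline: the long tray gets the full-length packing plate with the pillow-block bearing standing squarely on top of it, and the large shaft collar; the squarer tray gets the oval flange bearing, flat side down, and the small shaft collar. Set the bearings down, do not drop them, and leave the short packing plate and the spanner where they lie.

Things in the scene. Friction and masses are not known exactly. Their poses are not given: they have to be found in the camera images.
- packer_long: full-length packing plate, bright steel, 120 x 36 x 8 mm, with two slots 20 x 12 mm; its origin is the centre of its underside (both faces alike); x along its length, y across, z up. About 0.25 kg. Starts flat on the bench
- packer_short: short packing plate, bright steel, 76 x 36 x 8 mm, with two slots; not wanted in either kit: leave it; its origin is the centre of its underside; x along its length
- pillow_block: pillow-block bearing, grey cast housing on a foot 120 x 36 mm, 13 mm thick, with two bolt holes; above the foot at its middle a round-topped housing 52 mm long (along x) and 32 mm wide (along y, flat faces, 34 mm over the bright inner ring), top 56 mm above the underside, shaft hole along y at 30 mm height; its origin is the centre of its underside; x along the foot, z up. About 0.5 kg. Starts standing on its foot
- flange_bearing: oval two-bolt flange bearing lying flat side down, grey cast: flange 112 mm long (x) and 52 mm wide (y), 12 mm thick, with a round hub of 52 mm diameter at its centre up to 26 mm and a bright inner ring up to 31 mm; its origin is the centre of its underside; x along the two ears, z up. About 0.42 kg
- collar_large: large shaft collar, bright steel ring lying flat, 46 mm outside diameter, 25 mm bore, 16 mm high; its origin is the centre of its underside; z along the bore. About 0.15 kg
- collar_small: small shaft collar, bright steel ring lying flat, 32 mm outside diameter, 17 mm bore, 13 mm high; its origin is the centre of its underside; z along the bore. About 0.06 kg
- tray_long: long kit tray, sheet metal, fixed to the bench, 256 (x) x 126 (y) mm outside, floor 3 mm thick, walls 3 mm thick, 23 mm high in all; origin at the centre of its underside; x along its length. Black painted outlines on the floor: a 120 x 36 mm rectangle along x with its centre at x = -55 mm, y = 0 (packing plate, pillow block on it), and a 46 mm ring centred at x = +80 mm, y = 0 (large collar)
- tray_square: squarer kit tray, sheet metal, fixed to the bench, 196 (x) x 156 (y) mm outside, floor 3 mm thick, walls 3 mm thick, 23 mm high in all; origin at the centre of its underside. Black painted outlines on the floor: the oval flange outline centred at x = -38 mm, y = 0, its long way along the tray's y, and a 32 mm ring centred at x = +55 mm, y = 0 (small collar)
- spanner: small open-ended steel spanner lying flat among the stock, 156 mm long (x), 24 mm wide at the jaws, 6 mm thick; leave it; origin under its middle

How it is judged (in metres and radians):
On the way, in this order (a step that is already met when the one before it is completed fails the run):
1. the full-length packing plate lies on its outline in the long tray, let go (x of packer_long in the frame of tray_long between -0.067 and -0.043 m and y of packer_long in the frame of tray_long between -0.012 and 0.012 m and z of packer_long in the frame of tray_long below 0.015 m and angle between the z axis of packer_long and the z axis of tray_long, either way round below 0.1 rad and angle between the x axis of packer_long and the x axis of tray_long, either way round below 0.2 rad and contact force between the fingers and packer_long below 0.1 N and linear speed of packer_long below 0.02 m/s), for 0.2 s.
2. the pillow block stands on the packing plate in the long tray, let go (x of packer_long in the frame of tray_long between -0.067 and -0.043 m and y of packer_long in the frame of tray_long between -0.012 and 0.012 m and z of packer_long in the frame of tray_long below 0.015 m and angle between the z axis of packer_long and the z axis of tray_long, either way round below 0.1 rad and angle between the x axis of packer_long and the x axis of tray_long, either way round below 0.2 rad and x of pillow_block in the frame of packer_long between -0.008 and 0.008 m and y of pillow_block in the frame of packer_long between -0.008 and 0.008 m and distance between pillow_block and packer_long between 0.005 and 0.016 m and angle between pillow_block's own z axis and vertical below 0.08 rad and angle between the x axis of pillow_block and the x axis of packer_long, either way round below 0.2 rad and contact force between the fingers and pillow_block below 0.1 N and linear speed of pillow_block below 0.02 m/s), for 0.2 s.
At the end, for the whole second after the job is handed in: Each part lies flat and let go on its outline: within 12 mm along each tray axis; plate and flange bearing (hub up) also within 0.2 rad, either way round. The pillow block stands upright on the full-length plate, within 8 mm along each plate axis and 0.2 rad. All at rest (all of step 2 and x of flange_bearing in the frame of tray_square between -0.05 and -0.026 m and y of flange_bearing in the frame of tray_square between -0.012 and 0.012 m and z of flange_bearing in the frame of tray_square below 0.008 m and angle between the z axis of each of flange_bearing, collar_small and the z axis of tray_square, either way round below 0.1 rad and angle between flange_bearing's own z axis and vertical below 0.1 rad and angle between the x axis of flange_bearing and the y axis of tray_square, either way round below 0.2 rad and x of collar_large in the frame of tray_long between 0.068 and 0.092 m and y of collar_large in the frame of tray_long between -0.012 and 0.012 m and z of collar_large in the frame of tray_long below 0.024 m and angle between the z axis of collar_large and the z axis of tray_long, either way round below 0.1 rad and x of collar_small in the frame of tray_square between 0.043 and 0.067 m and y of collar_small in the frame of tray_square between -0.012 and 0.012 m and z of collar_small in the frame of tray_square below 0.021 m and contact force between the fingers and packer_long below 0.1 N and contact force between the fingers and flange_bearing below 0.1 N and contact force between the fingers and collar_large below 0.1 N and contact force between the fingers and collar_small below 0.1 N and linear speed of each of packer_long, flange_bearing, collar_large, collar_small below 0.02 m/s); the robot touches nothing.
It fails at once if a bearing is dropped (falls free faster than 0.6 m/s, about 18 mm) ((linear speed of pillow_block above 0.6 m/s and contact force between the fingers and pillow_block below 0.1 N) or (linear speed of flange_bearing above 0.6 m/s and contact force between the fingers and flange_bearing below 0.1 N)).
It fails at once if the short packing plate is moved by more than 30 mm (distance of packer_short from where it was at the start of the episode above 0.03 m).
It fails at once if the spanner is moved by more than 30 mm (distance of spanner from where it was at the start of the episode above 0.03 m).
It also fails if it takes over 128 s, if anything falls off the work surface, if the arm or the gripper's body presses on something with over 40 N, if the wrist force passes 120 N, or if a joint passes its speed limit or range.

## Robot

A 6-joint arm with a two-finger parallel gripper is mounted at the origin on the work surface. World frame = base frame: x ahead of the robot, y to its left, z up, the work surface at z = 0. Lengths are in m, angles in degrees, forces in N, time in s.
With the tool pointing down it reaches from about 0.3 to 0.75 m from the base axis. Payload 8.5 kg.
Tool frame: the origin (TCP) lies at the very end of the fingers, on their centre line; the grasp point (between the pads) lies 19 mm behind it (env.grip_point_offset is the distance from the TCP to the grasp point, in m); z points along the fingers, y is the direction in which the jaws open and shut (so a half turn about z gives the same grasp; the last joint's range is limited). The gripper opens to 85 mm and grips with 20 to 120 N. Pads are 22 mm wide; open, the fingers measure 114 mm over their backs; the gripper's body (76 mm by 85 mm) begins 54 mm behind the grasp point. The pads swing forward as they close: fully open they stand 13 mm farther back than shut.
Start: joints at [56.362, 21.807, 74.336, -0, 83.858, -12.336], TCP at [0.2, 0.512, 0.231] pointing down, gripper open.
Joint ranges: [-178.18, 178.18], [-50.72, 133.34], [12.68, 142.11], [-81.47, 261.47], [9.98, 163.14], [-165.26, 165.26]. Speed limits (degrees/s): [136.94, 136.94, 180, 180, 180, 180].

## Interface

Orientations are given as a 3x3 rotation matrix whose columns are the frame's x, y, z axes.
In Python, from rig import env gives the robot as it stands.
- The arm moves only by the tool move_arm, never from a script. Its argument "moves" is a list of rows, each a list of 4 numbers: the shift along the tool's x, y, z in mm, then the turn about the tool's z in rad. In form: [[tx, ty, tz, spin], ...]. A call has 1 to 20 rows; each row is the pose to reach, as a shift and turn from the pose commanded when the call began, along the tool's axes at that moment; what a row does not reach only later rows make up. A row lasts 1/10 s, in which the tool goes at most 50 mm and 8.59 degrees, less where a joint would pass 70% of its speed; a pose out of reach is approached as far as the arm can. A call with a gripper value outside its range is refused whole. "grip" is the closure, from 0 (fully open) to 1 (shut), set as the call begins (left out, the last holds). The fingers move at their own pace and stop on an object; "grip_force" is the grip in N (left out, the last holds). Time passes only in rows, so rows that repeat a pose let the fingers close. It gives the time, the measured TCP pose, the force and the opening at its end, in the units of the state.
- env.observe(): the state, without advancing time (a new reading comes with each control period).
- env.get_image(name): name is "side" or "top"; returns the picture (384x512x3 uint8, red, green, blue); there is no depth.
- env.get_calibration(name): a dict with "fovy" (degrees; the focal length in pixels is half the picture's height over the tangent of half this angle, whatever the lens; pixels are square), "cx", "cy" (the principal point, pixels), "extrinsics" (4x4, takes a point from world to camera coordinates). Camera axes: x right, y up, looking along -z (the intrinsics and any distortion apply to the point x, -y, -z); pixel columns grow to the right and rows downward; lengths in m; the calibration is good to about 2 mm. A picture is of the moment at which its call begins. get_calibration takes no time and is no camera call.
- env.close_job(): hands the job in, once; it reports no verdict.
Trained networks look in the newest picture that a camera, given by its name, has taken for a name from the list of things; names that differ only in an ending like _2 or _b are one class to them, and where a whole thing is asked for, a point or a joint stands for the part that bears it (a point fixed in the world has none). Each returns a list of dicts, best first, with "conf" (0 to 1); they miss things now and then, are a little off and sometimes report something else, mostly with a low value. They report only what shows in the picture. A call takes as long as a camera call.
- env.silhouettes(camera, name): "region" (384x512 bool, what is visible of it) and "point" ([row, column] in pixels, amid what is visible of it).
- env.tip_of(camera, name): "point" ([row, column] in pixels: a listed point, or the origin of a listed thing).
The state is a dict: "time_s": time; "q": joint angles; "qvel": joint speeds; "joint_efforts": joint torques, N m; "position": TCP position; "tool_rot": TCP orientation; "ft_force": force on the tool from outside, world axes, zero at the start; "wrist_torque": the same for the moment, N m; "grip_width": finger opening in m.
Only numpy, scipy, OpenCV 4.12 (cv2) and the standard library are available. Lean on these libraries where they do the work, as an engineer would, in place of code of your own. Each camera call takes 0.05 s, during which the arm holds its last target.

## Working session

There is one attempt and no reset: what is moved stays moved. The work goes in short steps, Python scripts to look and compute and a tool call to move; the robot and the scene stay as the last step left them, time stands still between calls to the robot, and variables do not carry over. Pictures are saved under pics/ and viewed, and the job is handed in when it is done.

Besides the shell and the picture viewer there is one more tool, called as a command line: name --pt "numbers of a row" for each row, then --argument value for the rest. move_arm: Moves the arm, as the interface text tells. Its arguments: {"type":"object","properties":{"moves":{"type":"array"},"grip":{"type":"number"},"grip_force":{"type":"number"}},"required":["moves"]}

```bash
ls; mkdir -p pics; python3 - <<'E'
from rig import env
import cv2
s=env.observe(); print(s)
for n in ("top","side"):
    im=env.get_image(n); cv2.imwrite(f"pics/{n}0.png",im[:,:,::-1]); print(env.get_calibration(n))
E
```

```text
pics
{'time_s': 0.0, 'q': array([ 5.63614796e+01,  2.18426671e+01,  7.43858155e+01, -1.67237575e-03,
        8.38578940e+01, -1.23364762e+01]), 'qvel': array([ 0.03017504,  0.04657833, -0.01731534, -0.0145686 , -0.05111812,
       -0.07038448]), 'joint_efforts': array([ 7.36544735e-04, -4.48464060e+01, -2.31277066e+01, -2.41595835e-04,
        4.81680952e-03, -2.36108298e-05]), 'position': array([0.19965319, 0.51216332, 0.23068981]), 'tool_rot': array([[-9.31679290e-01,  3.63280942e-01, -8.10950797e-04],
       [ 3.63281729e-01,  9.31678469e-01, -1.27118946e-03],
       [ 2.93746492e-04, -1.47894450e-03, -9.99998863e-01]]), 'ft_force': array([-0.5796727 , -0.31842996, -0.21238417]), 'wrist_torque': array([-0.01507747, -0.01159265,  0.00957334]), 'grip_width': 0.08520891543556058}
{'fovy': 54.5647536417493, 'cx': 255.03615830506675, 'cy': 185.85110491780443, 'extrinsics': array([[-0.02268263, -0.99914477, -0.03457209,  0.02816105],
       [ 0.99906893, -0.02392318,  0.03590205, -0.54880181],
       [-0.03669842, -0.03372555,  0.99875713, -1.01614412],
       [ 0.        ,  0.        ,  0.        ,  1.        ]])}
{'fovy': 53.833092851970505, 'cx': 256.50277371804674, 'cy': 185.51673624237404, 'extrinsics': array([[-0.94691408, -0.32062547, -0.02351684,  0.54539839],
       [ 0.15329491, -0.51460722,  0.84361134, -0.14091563],
       [-0.28258522,  0.79522244,  0.53643907, -0.67226929],
       [ 0.        ,  0.        ,  0.        ,  1.        ]])}
```

View pics/top0.png

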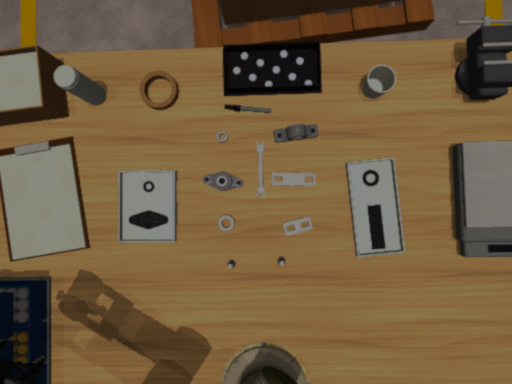

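View pics/side0.png

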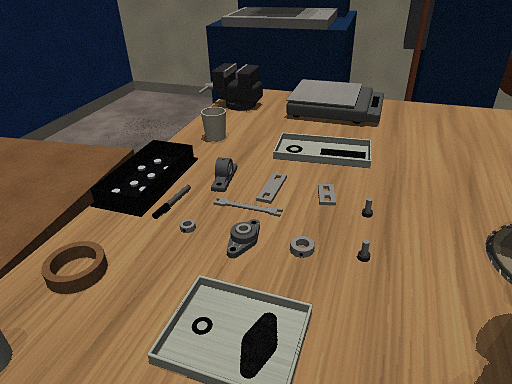

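The top view shows the square tray at about (148,205), the long tray at about (375,207) and the stock between them. Next I'll run the networks on it.

```bash
cat > h.py <<'E'
from rig import env
import numpy as np, cv2
def cal(n):
    c=env.get_calibration(n); f=192/np.tan(np.radians(c['fovy']/2)); return f,c['cx'],c['cy'],np.array(c['extrinsics'])
def proj(n,P):
    f,cx,cy,E=cal(n); p=np.atleast_2d(P)@E[:3,:3].T+E[:3,3]
    return np.c_[cy-f*p[:,1]/-p[:,2], cx+f*p[:,0]/-p[:,2]]  # row,col
def unproj(n,rc,z):
    f,cx,cy,E=cal(n); rc=np.atleast_2d(rc).astype(float)
    d=np.c_[(rc[:,1]-cx)/f,-(rc[:,0]-cy)/f,-np.ones(len(rc))]@E[:3,:3]
    o=-E[:3,:3].T@E[:3,3]
    return o+d*((z-o[2])/d[:,2])[:,None]
def pca(P):
    c=P[:,:2].mean(0); u,s,v=np.linalg.svd(P[:,:2]-c,full_matrices=False)
    return c,np.degrees(np.arctan2(v[0,1],v[0,0]))%180,4*s/np.sqrt(len(P))/2
def sil(n,name,z,show=True):
    r=env.silhouettes(n,name)
    out=[]
    for d in r[:2]:
        rc=np.argwhere(d['region']); 
        if len(rc)<5: continue
        P=unproj(n,rc,z); c,a,s=pca(P); out.append((c,a,d))
        print(n,name,'conf %.2f'%d['conf'],'n',len(rc),'pt',np.round(d['point'],1),'c',np.round(c,4),'ang %.1f'%a,'2sig',np.round(s,4))
    return out
E
python3 - <<'E'
from h import *
print(proj("top",[[0,0,0],[.5,0,0]]))
for n in ("top","side"):
  env.get_image(n)
  for nm,z in [("packer_long",.008),("packer_short",.008),("pillow_block",.013),("flange_bearing",.012),("collar_large",.016),("collar_small",.013),("tray_long",.003),("tray_square",.003),("spanner",.006)]:
    o=sil(n,nm,z)
    t=env.tip_of(n,nm)
    print('   tip',[(round(d['conf'],2),np.round(d['point'],1),np.round(unproj(n,d['point'],0)[0,:2],4)) for d in t[:2]])
E
```

```text
[[386.9098815  265.35322636]
 [203.58051336 261.08892892]]
top packer_long conf 0.71 n 566 pt [178.5 293.9] c [ 0.5677 -0.0916] ang 88.5 2sig [0.0665 0.0231]
top packer_long conf 0.17 n 4591 pt [208.9 375.8] c [ 0.4853 -0.312 ] ang 5.6 2sig [0.1493 0.075 ]
   tip [(0.92, array([178.5, 293.5]), array([ 0.5676, -0.0916])), (0.23, array([132.5, 223.3]), array([0.7017, 0.1014]))]
top packer_short conf 0.68 n 299 pt [228.4 298.3] c [ 0.4393 -0.1005] ang 102.0 2sig [0.0422 0.0222]
   tip [(0.52, array([229.2, 294.8]), array([ 0.4272, -0.0915]))]
top pillow_block conf 0.71 n 623 pt [131.5 299.3] c [ 0.6941 -0.1016] ang 95.5 2sig [0.068 0.023]
   tip [(0.92, array([130.5, 294.5]), array([ 0.7015, -0.0979]))]
top flange_bearing conf 0.81 n 530 pt [176.1 221.7] c [0.5658 0.1026] ang 83.1 2sig [0.0542 0.0241]
   tip [(0.67, array([206.5, 371.3]), array([ 0.4852, -0.3028])), (0.61, array([180.3, 221.3]), array([0.5675, 0.1097]))]
top collar_large conf 0.74 n 172 pt [221.6 223.2] c [0.4512 0.0974] ang 127.1 2sig [0.0258 0.0244]
   tip [(0.54, array([219.3, 224.2]), array([0.4586, 0.1037]))]
top c
[... 2108 characters left out ...]
collar_small conf 0.61 n 159 pt [225.6 187.5] c [0.6872 0.109 ] ang 126.2 2sig [0.0212 0.0161]
   tip [(0.65, array([229.7, 187.4]), array([0.6897, 0.1089]))]
side tray_long conf 0.89 n 2657 pt [152.  322.6] c [ 0.4866 -0.3238] ang 4.2 2sig [0.1534 0.0994]
   tip [(0.8, array([151.5, 322.6]), array([ 0.4867, -0.314 ]))]
side tray_square conf 0.86 n 12832 pt [337.4 233.6] c [0.5079 0.3118] ang 14.0 2sig [0.118 0.093]
   tip [(0.62, array([337.8, 235.1]), array([0.5025, 0.3162]))]
side spanner conf 0.79 n 398 pt [205.9 247.3] c [0.5977 0.0022] ang 179.6 2sig [0.0969 0.0138]
   tip [(0.92, array([208.4, 246.8]), array([0.5977, 0.0029])), (0.35, array([181.2, 224.1]), array([ 0.6909, -0.0888]))]
```

```bash
cat > fit.py <<'E'
from h import *
from scipy.optimize import minimize
def rect(l,w,cx=0,cy=0): return np.array([[cx-l/2,cy-w/2],[cx+l/2,cy-w/2],[cx+l/2,cy+w/2],[cx-l/2,cy+w/2]])
def circ(r,cx=0,cy=0,n=32): t=np.linspace(0,2*np.pi,n,endpoint=False); return np.c_[cx+r*np.cos(t),cy+r*np.sin(t)]
def prism(p,a,b): return np.r_[np.c_[p,np.full(len(p),a)],np.c_[p,np.full(len(p),b)]]
def ypr(poly,w): # poly in x,z extruded in y
    return np.r_[np.c_[poly[:,0],np.full(len(poly),-w/2),poly[:,1]],np.c_[poly[:,0],np.full(len(poly),w/2),poly[:,1]]]
oval=np.r_[circ(.026),circ(.012,.044),circ(.012,-.044)]
M=dict(packer_long=[prism(rect(.12,.036),0,.008)],packer_short=[prism(rect(.076,.036),0,.008)],
 pillow_block=[prism(rect(.12,.036),0,.013),ypr(np.r_[circ(.026,0,.030),[[-.026,0],[.026,0]]],.032)],
 flange_bearing=[prism(oval,0,.012),prism(circ(.026),0,.026),prism(circ(.017),0,.031)],
 collar_large=[prism(circ(.023),0,.016)],collar_small=[prism(circ(.016),0,.013)],
 tray_long=[prism(rect(.256,.126),0,.023)],tray_square=[prism(rect(.196,.156),0,.023)],
 spanner=[prism(rect(.156,.012),0,.006)])
SS=4
def mask(n,name,p,z0=0.):
    x,y,a=p; c,s=np.cos(a),np.sin(a); m=np.zeros((384*SS,512*SS),np.uint8)
    for V in M[name]:
        W=np.c_[x+c*V[:,0]-s*V[:,1],y+s*V[:,0]+c*V[:,1],V[:,2]+z0]
        q=proj(n,W)[:,::-1]
        h=cv2.convexHull(((q+.5)*SS-.5).astype(np.float32))
        cv2.fillConvexPoly(m,np.round(h*16).astype(np.int32),1,shift=4)
    return m
def fit(name,p0,regs,z0=0.,sym=False):
    R={n:np.kron(r.astype(np.uint8),np.ones((SS,SS),np.uint8)) for n,r in regs.items()}
    def f(v,ns=list(R)):
        p=(p0[0]+v[0]/100,p0[1]+v[1]/100,p0[2]+(0 if sym else v[2]/10)); L=0
        for n in ns:
            m=mask(n,name,p,z0); L+=1-(m&R[n]).sum()/max(1,(m|R[n]).sum())
        return L
    res=[]
    for ns in [list(R)]+([[n] for n in R] if len(R)>1 else []):
        k=2 if sym else 3
        r=minimize(lambda v:f(v,ns),np.zeros(k),method='Nelder-Mead',options=dict(initial_simplex=np.r_[np.zeros((1,k)),np.eye(k)],xatol=.01,fatol=1e-4))
        v=r.x; p=(p0[0]+v[0]/100,p0[1]+v[1]/100,p0[2]+(0 if sym else v[2]/10))
        print(name,ns,'x %.4f y %.4f yaw %.1f'%(p[0],p[1],np.degrees(p[2])),'loss/cam %.3f'%(r.fun/len(ns)))
        res.append(p)
    return res
def overlay(n,items,box,k,fn):
    im=env.get_image(n)[:,:,::-1]; r0,r1,c0,c1=box
    big=cv2.resize(im[r0:r1,c0:c1],None,fx=k,fy=k,interpolation=cv2.INTER_CUBIC)
    for name,p,z0 in items:
        m=mask(n,name,p,z0)[r0*SS:r1*SS,c0*SS:c1*SS]; m=cv2.resize(m,(big.shape[1],big.shape[0]),interpolation=cv2.INTER_NEAREST)
        cs,_=cv2.findContours(m,cv2.RETR_EXTERNAL,cv2.CHAIN_APPROX_NONE); cv2.drawContours(big,cs,-1,(0,0,255),1)
    cv2.imwrite(fn,big)
E
cat > run1.py <<'E'
from fit import *
import json
P0=dict(packer_long=(.567,-.09,np.radians(88)),packer_short=(.439,-.098,np.radians(102)),pillow_block=(.697,-.1,np.radians(96)),flange_bearing=(.566,.105,np.radians(84)),collar_large=(.45,.1,0),collar_small=(.687,.105,0),tray_long=(.485,-.313,np.radians(4.5)),tray_square=(.503,.315,np.radians(-2)),spanner=(.6,0,np.radians(179.5)))
regs={k:{} for k in P0}
for n in ("top","side"):
  env.get_image(n)
  for k in P0:
    best=None
    for d in env.silhouettes(n,k):
      if len(np.argwhere(d['region']))<8: continue
      c=unproj(n,np.argwhere(d['region']),.008)[:,:2].mean(0)
      if np.linalg.norm(c-P0[k][:2])<.05: regs[k][n]=d['region'];break
res={}
for k in P0:
  if regs[k] and k!='spanner': res[k]=fit(k,P0[k],regs[k],sym='collar' in k)[0]
json.dump(res,open('res.json','w'))
its=[(k,res[k],0) for k in res]
overlay("top",its,(110,270,110,410),2.6,"pics/ov_top.png")
overlay("side",its,(120,384,140,400),2.2,"pics/ov_side.png")
E
python3 run1.py
```

```text
packer_long ['top', 'side'] x 0.5685 y -0.0910 yaw 87.4 loss/cam 0.137
packer_long ['top'] x 0.5680 y -0.0910 yaw 88.1 loss/cam 0.165
packer_long ['side'] x 0.5689 y -0.0920 yaw 87.1 loss/cam 0.088
packer_short ['top', 'side'] x 0.4393 y -0.0987 yaw 103.7 loss/cam 0.202
packer_short ['top'] x 0.4379 y -0.0973 yaw 101.6 loss/cam 0.276
packer_short ['side'] x 0.4397 y -0.1003 yaw 103.3 loss/cam 0.091
pillow_block ['top', 'side'] x 0.6950 y -0.1007 yaw 96.8 loss/cam 0.130
pillow_block ['top'] x 0.6941 y -0.1009 yaw 96.5 loss/cam 0.099
pillow_block ['side'] x 0.6976 y -0.1008 yaw 99.4 loss/cam 0.115
flange_bearing ['top', 'side'] x 0.5670 y 0.1043 yaw 82.4 loss/cam 0.067
flange_bearing ['top'] x 0.5663 y 0.1041 yaw 82.5 loss/cam 0.058
flange_bearing ['side'] x 0.5680 y 0.1042 yaw 83.5 loss/cam 0.060
collar_large ['top', 'side'] x 0.4516 y 0.0962 yaw 0.0 loss/cam 0.258
collar_large ['top'] x 0.4503 y 0.0969 yaw 0.0 loss/cam 0.333
collar_large ['side'] x 0.4526 y 0.0952 yaw 0.0 loss/cam 0.165
collar_small ['top', 'side'] x 0.6918 y 0.1037 yaw 0.0 loss/cam 0.263
collar_small ['top'] x 0.691
[... 836 characters left out ...]
fit.py", line 34, in <lambda>
    r=minimize(lambda v:f(v,ns),np.zeros(k),method='Nelder-Mead',options=dict(initial_simplex=np.r_[np.zeros((1,k)),np.eye(k)],xatol=.01,fatol=1e-4))
                        ~^^^^^^
  File "fit.py", line 29, in f
    m=mask(n,name,p,z0); L+=1-(m&R[n]).sum()/max(1,(m|R[n]).sum())
  File "fit.py", line 20, in mask
    q=proj(n,W)[:,::-1]
      ~~~~^^^^^
  File "h.py", line 6, in proj
    f,cx,cy,E=cal(n); p=np.atleast_2d(P)@E[:3,:3].T+E[:3,3]
              ~~~^^^
  File "h.py", line 4, in cal
    c=env.get_calibration(n); f=192/np.tan(np.radians(c['fovy']/2)); return f,c['cx'],c['cy'],np.array(c['extrinsics'])
ValueError: time passes only in moves, steps and waits
```

```bash
sed -i 's/^def cal/import functools\n@functools.cache\ndef cal/' h.py; python3 run1.py | tail -6; python3 - <<'E'
from fit import *
from scipy import ndimage
im=env.get_image("top").astype(float).mean(2)
for k,box,b in [("long",(150,260,345,405),0),("sq",(165,245,118,178),0)]:
    r0,r1,c0,c1=box; s=im[r0:r1,c0:c1]; s=s[6:-6,6:-6] if k=='sq' else s
    off=(r0+6,c0+6) if k=='sq' else (r0,c0)
    L,n=ndimage.label(s<90)
    for i in range(1,n+1):
        rc=np.argwhere(L==i)
        if len(rc)<20: continue
        P=unproj("top",rc+off,.003); c,a,sg=pca(P); print(k,len(rc),np.round((rc+off).mean(0),1),np.round(c,4),'%.1f'%a,np.round(sg,4))
print(env.observe()['time_s'])
E
```

```text
tray_long ['top', 'side'] x 0.4866 y -0.3095 yaw 4.4 loss/cam 0.029
tray_long ['top'] x 0.4861 y -0.3096 yaw 4.4 loss/cam 0.022
tray_long ['side'] x 0.4874 y -0.3101 yaw 4.5 loss/cam 0.033
tray_square ['top', 'side'] x 0.5028 y 0.3147 yaw -1.2 loss/cam 0.017
tray_square ['top'] x 0.5027 y 0.3147 yaw -1.4 loss/cam 0.017
tray_square ['side'] x 0.5037 y 0.3148 yaw -1.1 loss/cam 0.014
long 235 [217.1 393.2] [ 0.4553 -0.3602] 173.2 [0.164  0.0476]
long 184 [209.1 350.5] [ 0.4797 -0.2453] 4.5 [0.1482 0.0031]
long 150 [177.6 370.5] [ 0.5647 -0.3026] 144.9 [0.0259 0.0252]
long 576 [226.7 375.9] [ 0.43   -0.3127] 4.6 [0.0689 0.0204]
sq 72 [186.1 148.2] [0.5561 0.3154] 170.2 [0.0175 0.0173]
sq 499 [219.3 148.1] [0.4631 0.3169] 89.0 [0.0543 0.0232]
4.15
```

View pics/ov_top.png

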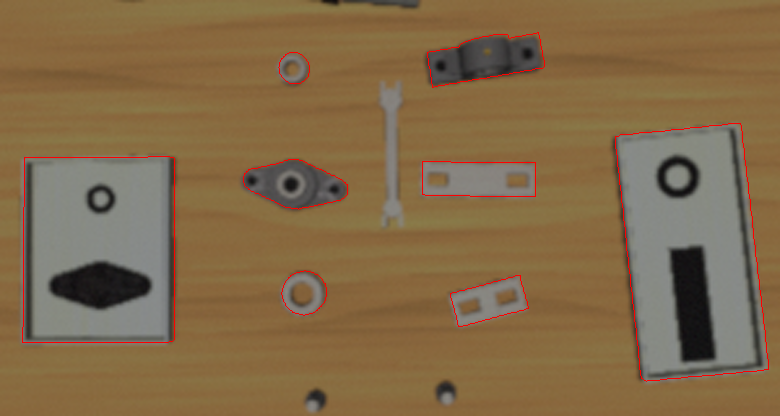

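View pics/ov_side.png

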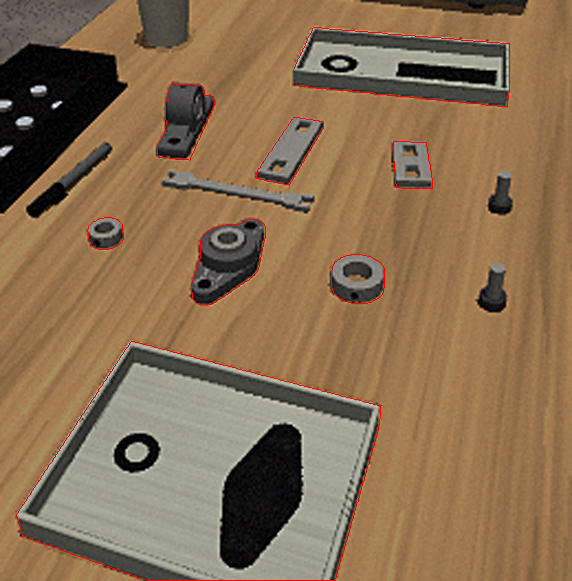

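The overlays match in both views to about a pixel. Next I'll write a planner for the tool-frame shifts and approach the long plate.

```bash
cat > plan.py <<'E'
from rig import env
import numpy as np, sys
def plan(x,y,z,th):
    s=env.observe(); R=s['tool_rot']; d=R.T@(np.array([x,y,z])-s['position'])*1000
    cur=np.degrees(np.arctan2(R[1,1],R[0,1])); sp=(cur-th+180)%360-180
    print('t %.2f pos %s jaw %.1f q6 %.0f w %.1f'%(s['time_s'],np.round(s['position'],4),cur,s['q'][5],s['grip_width']*1000),'F',np.round(s['ft_force'],1))
    print('shift',np.round(d,1),'spin %.3f (%.1f deg)'%(np.radians(sp),sp), 'rows~%d'%np.ceil(max(np.linalg.norm(d)/50,abs(sp)/8.59)))
if __name__=='__main__': plan(*map(float,sys.argv[1:5]))
E
cat res.json; echo; python3 plan.py .5685 -.091 .10 -2
```

```text
{"packer_long": [0.568066131033949, -0.09110839742578482, 1.5324219455566122], "packer_short": [0.43868032168582427, -0.09869577178776777, 1.8126086982337846], "pillow_block": [0.694850984207961, -0.10138047614414579, 1.716098077864958], "flange_bearing": [0.5668308571613544, 0.10403528668790252, 1.431175649426556], "collar_large": [0.4516612884402275, 0.09678630769252777, 0], "collar_small": [0.691889394856291, 0.10305019085528329, 0], "tray_long": [0.48660333140357215, -0.309546961658254, 0.07629564635502052], "tray_square": [0.5027917040632809, 0.31468260861578523, -0.02014458533146965]}
t 4.15 pos [0.1998 0.5124 0.2313] jaw 68.7 q6 -12 w 85.1 F [-0.7 -0.3  0.3]
shift [-562.7 -428.2  131.3] spin 1.234 (70.7 deg) rows~15
```

move_arm --pt "-100 -76 23 0.15" --pt "-281 -214 60 0.8" --pt "-563 -428 131 1.234" --pt "-563 -428 131 1.234" --pt "-563 -428 131 1.234" --pt "-563 -428 131 1.234" --pt "-563 -428 131 1.234" --pt "-563 -428 131 1.234" --pt "-563 -428 131 1.234" --pt "-563 -428 131 1.234" --pt "-563 -428 131 1.234" --pt "-563 -428 131 1.234" --pt "-563 -428 131 1.234" --pt "-563 -428 131 1.234" --pt "-563 -428 131 1.234" --pt "-563 -428 131 1.234" --pt "-563 -428 131 1.234" --pt "-563 -428 131 1.234" --pt "-563 -428 131 1.234" --grip 0.45 --grip_force 60

```text
time_s: 6.05
position: [0.5686, -0.0897, 0.1008]
tool_rot: [[0.034, 0.999, 0.0], [0.999, -0.034, -0.0], [-0.0, 0.0, -1.0]]
ft_force: [-0.4, -0.7, 0.1]
grip_width: 0.0469
```

```bash
python3 plan.py .568 -.091 .012 -2; python3 - <<'E'
from fit import *
import json
res=json.load(open('res.json'))
overlay("side",[('packer_long',res['packer_long'],0)],(90,260,180,380),4,"pics/a1.png")
s=env.observe(); print(s['position'],proj("side",s['position']))
E
```

```text
t 6.05 pos [ 0.5686 -0.0897  0.1008] jaw -1.9 q6 -19 w 46.9 F [-0.4 -0.7  0.1]
shift [-1.3 -0.5 88.8] spin 0.001 (0.1 deg) rows~2
[ 0.56860964 -0.08988427  0.10080264] [[151.03079543 271.36694515]]
```

View pics/a1.png

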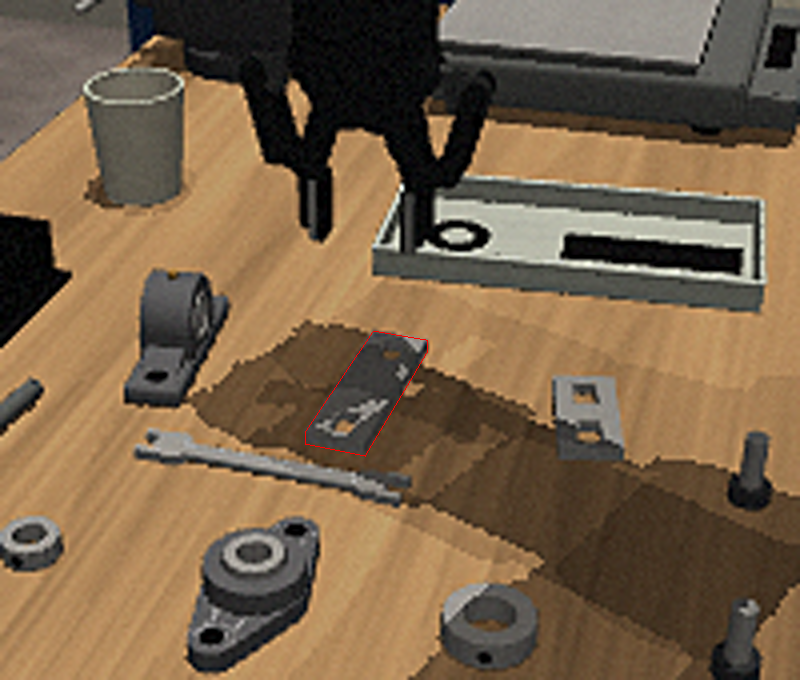

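The side view shows the fingertips at about (318,240) and (420,245) in the zoom. Their midpoint agrees with the projected TCP at (365,244), so I'll descend.

move_arm --pt "-1.3 -0.5 40 0" --pt "-1.3 -0.5 75 0" --pt "-1.3 -0.5 90 0" --pt "-1.3 -0.5 94 0" --pt "-1.3 -0.5 96 0" --pt "-1.3 -0.5 97 0" --pt "-1.3 -0.5 97 0" --pt "-1.3 -0.5 97 0"

```text
time_s: 6.9
position: [0.5686, -0.0922, 0.0041]
tool_rot: [[0.035, 0.999, 0.001], [0.999, -0.035, -0.001], [-0.0, 0.001, -1.0]]
ft_force: [-0.6, 0.1, 0.5]
grip_width: 0.0471
```

move_arm --pt "0 0 1.5 0" --pt "0 0 1.5 0" --pt "0 0 1.5 0" --pt "0 0 1.5 0" --pt "0 0 1.5 0" --pt "0 0 1.5 0" --pt "0 0 1.5 0" --grip 1 --grip_force 60

```text
time_s: 7.6
position: [0.5686, -0.0923, 0.0031]
tool_rot: [[0.035, 0.999, 0.001], [0.999, -0.035, -0.001], [-0.001, 0.001, -1.0]]
ft_force: [-2.4, 1.6, 10.0]
grip_width: 0.0336
```

move_arm --pt "0 0 -5 0" --pt "0 0 -20 0" --pt "0 0 -50 0" --pt "0 0 -80 0" --pt "0 0 -80 0" --pt "0 0 -80 0"

```text
time_s: 8.2
position: [0.5681, -0.0921, 0.0817]
tool_rot: [[0.035, 0.999, 0.0], [0.999, -0.035, 0.0], [0.0, 0.0, -1.0]]
ft_force: [-0.7, 0.1, -2.7]
grip_width: 0.0336
```

```bash
python3 plan.py .4315 -.3138 .09 -85.5; python3 - <<'E'
from fit import *
overlay("side",[],(90,260,180,380),4,"pics/a2.png")
overlay("top",[],(110,270,210,410),4,"pics/a2t.png")
E
```

```text
t 8.20 pos [ 0.5681 -0.0921  0.0817] jaw -2.0 q6 -19 w 33.6 F [-0.7  0.1 -2.7]
shift [-226.4 -128.7   -8.3] spin 1.457 (83.5 deg) rows~10
```

View pics/a2.png

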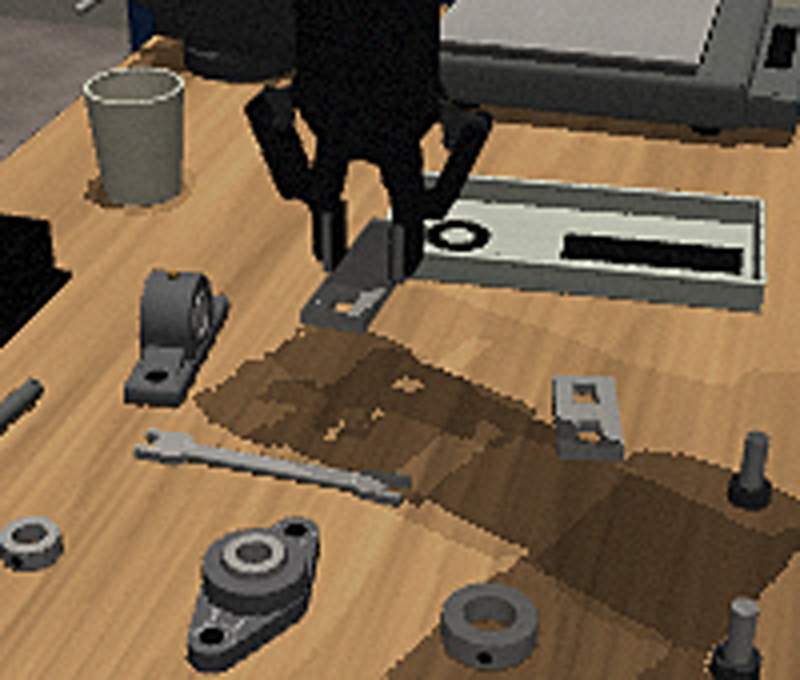

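View pics/a2t.png

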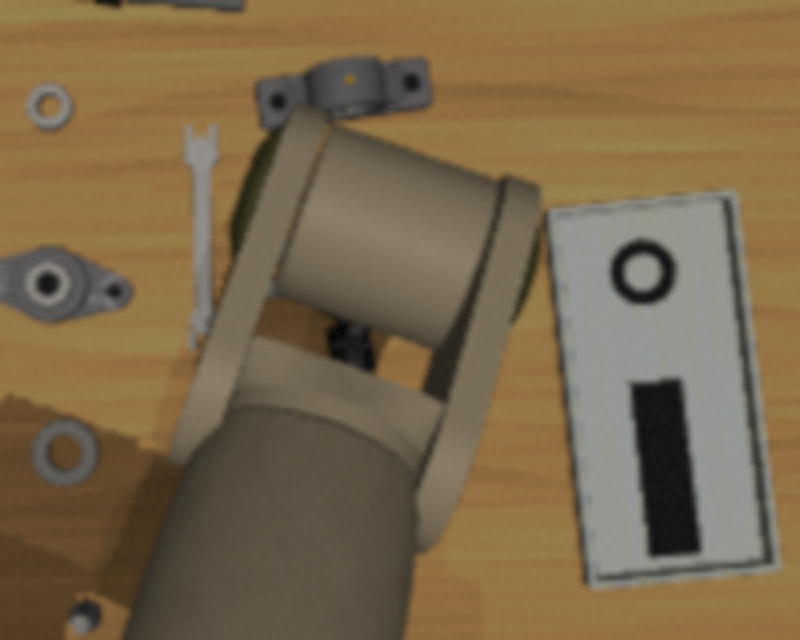

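The plate is held level between the fingertips. Next it goes to the long tray.

move_arm --pt "-20 -11 -8 0.1" --pt "-55 -32 -8 0.25" --pt "-226.4 -128.7 -8 1.457" --pt "-226.4 -128.7 -8 1.457" --pt "-226.4 -128.7 -8 1.457" --pt "-226.4 -128.7 -8 1.457" --pt "-226.4 -128.7 -8 1.457" --pt "-226.4 -128.7 -8 1.457" --pt "-226.4 -128.7 -8 1.457" --pt "-226.4 -128.7 -8 1.457" --pt "-226.4 -128.7 -8 1.457" --pt "-226.4 -128.7 -8 1.457" --pt "-226.4 -128.7 -8 1.457" --pt "-226.4 -128.7 -8 1.457" --pt "-226.4 -128.7 -8 1.457"

```text
time_s: 9.8
position: [0.4317, -0.3139, 0.0898]
tool_rot: [[0.997, 0.08, -0.0], [0.08, -0.997, 0.0], [-0.0, -0.0, -1.0]]
ft_force: [0.7, -0.2, -2.0]
grip_width: 0.0334
```

```bash
python3 plan.py .4315 -.3138 .0062 -85.5; python3 - <<'E'
from fit import *
overlay("side",[],(90,200,240,400),5,"pics/a3.png")
overlay("top",[],(110,270,310,460),4,"pics/a3t.png")
E
```

```text
t 9.80 pos [ 0.4317 -0.3139  0.0898] jaw -85.4 q6 37 w 33.4 F [ 0.7 -0.2 -2. ]
shift [-0.2 -0.1 83.6] spin 0.001 (0.1 deg) rows~2
```

View pics/a3.png

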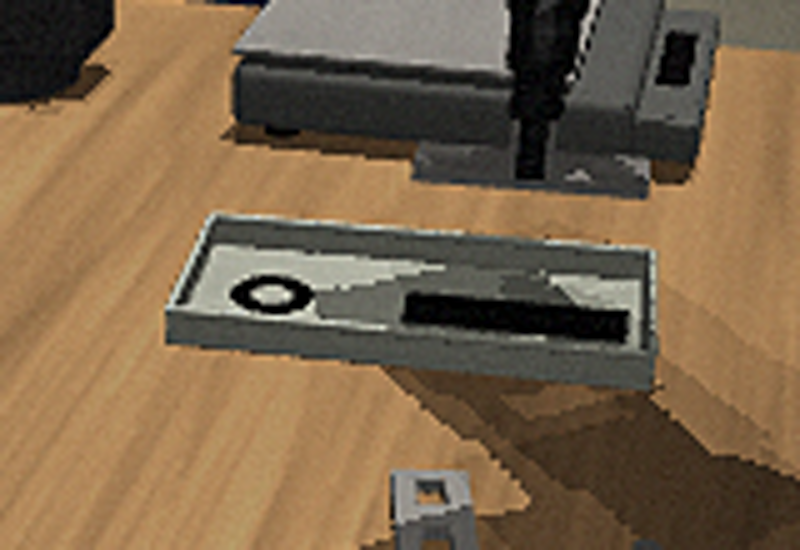

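move_arm --pt "0 0 40 0" --pt "0 0 70 0" --pt "0 0 79 0" --pt "0 0 82 0" --pt "0 0 83 0" --pt "0 0 83.5 0" --pt "0 0 83.5 0" --pt "0 0 83.5 0"

```text
time_s: 10.7
position: [0.432, -0.3142, 0.007]
tool_rot: [[0.997, 0.079, 0.001], [0.079, -0.997, -0.001], [0.001, 0.001, -1.0]]
ft_force: [0.1, -0.2, -2.5]
grip_width: 0.0331
```

move_arm --pt "0 0 0.7 0" --pt "0 0 1.4 0" --pt "0 0 1.4 0" --pt "0 0 1.4 0"

```text
time_s: 11.1
position: [0.4319, -0.3141, 0.0061]
tool_rot: [[0.997, 0.079, 0.001], [0.079, -0.997, -0.001], [0.001, 0.001, -1.0]]
ft_force: [-1.8, 2.3, 8.4]
grip_width: 0.0334
```

Contact: 8 N upward at z 6.1 mm, matching the expected height. I'll release to a partial opening only.

move_arm --pt "0 0 0.5 0" --pt "0 0 0.5 0" --pt "0 0 0.5 0" --pt "0 0 0.5 0" --pt "0 0 -10 0" --pt "0 0 -50 0" --pt "0 0 -100 0" --pt "0 0 -130 0" --pt "0 0 -130 0" --grip 0.4

```text
time_s: 12.0
position: [0.433, -0.3152, 0.1399]
tool_rot: [[0.997, 0.079, 0.006], [0.079, -0.997, -0.007], [0.005, 0.007, -1.0]]
ft_force: [1.0, -0.2, -1.4]
grip_width: 0.0512
```

```bash
python3 plan.py .695 -.1012 .12 7
```

```text
t 12.00 pos [ 0.433  -0.3152  0.1399] jaw -85.5 q6 37 w 51.2 F [ 1.  -0.2 -1.4]
shift [ 277.9 -192.9   20. ] spin -1.614 (-92.5 deg) rows~11
```

move_arm --pt "30 -21 2 -0.1" --pt "278 -193 18 -1.614" --pt "278 -193 18 -1.614" --pt "278 -193 18 -1.614" --pt "278 -193 18 -1.614" --pt "278 -193 18 -1.614" --pt "278 -193 18 -1.614" --pt "278 -193 18 -1.614" --pt "278 -193 18 -1.614" --pt "278 -193 18 -1.614" --pt "278 -193 18 -1.614" --pt "278 -193 18 -1.614" --pt "278 -193 18 -1.614" --pt "278 -193 18 -1.614" --pt "278 -193 18 -1.614" --pt "278 -193 18 -1.614"

```text
time_s: 13.6
position: [0.6937, -0.0997, 0.1169]
tool_rot: [[-0.121, 0.993, -0.0], [0.993, 0.121, 0.0], [0.0, -0.0, -1.0]]
ft_force: [0.6, -0.1, -0.3]
grip_width: 0.0514
```

```bash
python3 plan.py .695 -.1012 .017 7; python3 - <<'E'
from fit import *
# measure plate in tray
ra={}
for n in ("top","side"):
    env.get_image(n)
    for d in env.silhouettes(n,"packer_long"):
        c=unproj(n,d['point'],.011)[0,:2]; print(n,round(d['conf'],2),c,d['region'].sum())
        if np.linalg.norm(c-[.432,-.314])<.05 and n not in ra: ra[n]=d['region']
p=fit('packer_long',(.432,-.314,np.radians(4.5)),ra,z0=.003)
overlay("side",[('packer_long',p[0],.003)],(80,260,180,380),4,"pics/a4.png")
overlay("top",[('packer_long',p[0],.003)],(110,270,310,460),4,"pics/a4t.png")
E
```

```text
t 13.60 pos [ 0.6937 -0.0997  0.1169] jaw 6.9 q6 -25 w 51.4 F [ 0.6 -0.1 -0.3]
shift [-1.7  1.2 99.9] spin -0.001 (-0.1 deg) rows~2
top 0.69 [ 0.43751529 -0.31163448] 533
side 0.87 [ 0.42380473 -0.30027062] 404
packer_long ['top', 'side'] x 0.4317 y -0.3131 yaw 4.4 loss/cam 0.126
packer_long ['top'] x 0.4316 y -0.3130 yaw 5.1 loss/cam 0.179
packer_long ['side'] x 0.4319 y -0.3136 yaw 3.5 loss/cam 0.068
```

View pics/a4.png

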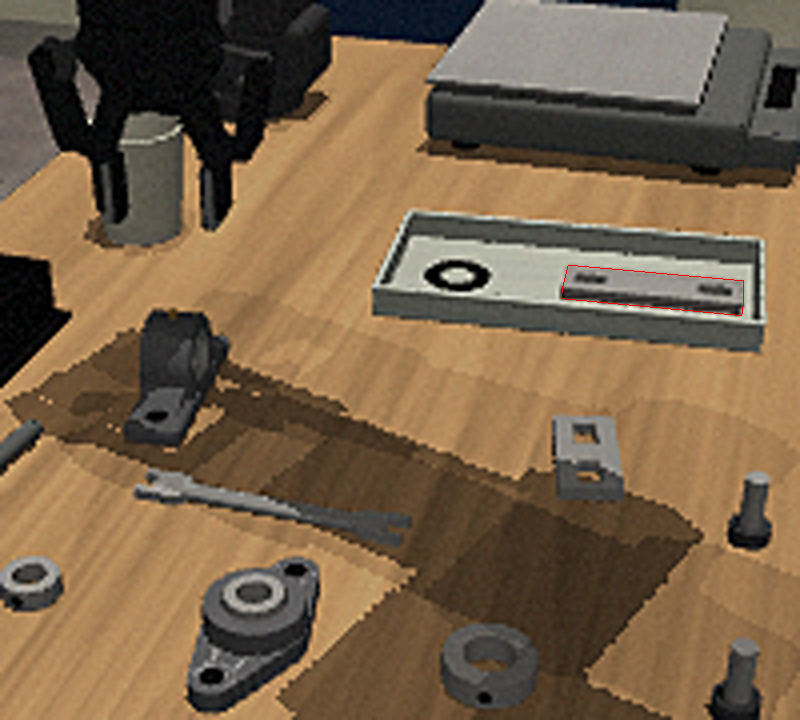

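View pics/a4t.png

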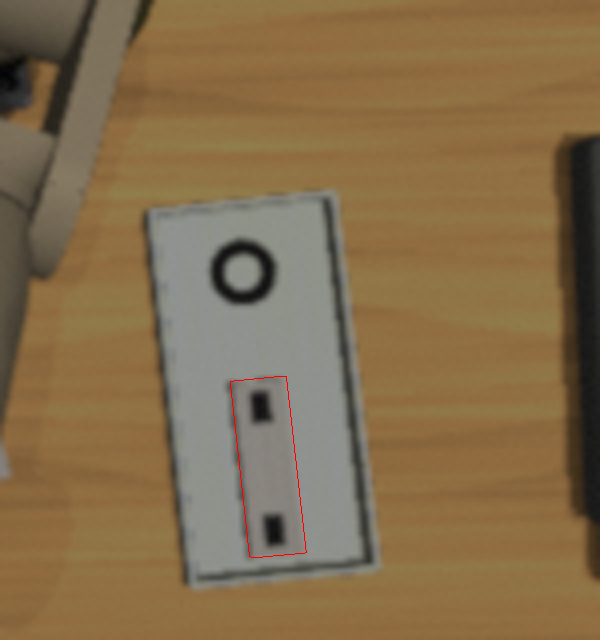

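The plate covers its outline in both views. Now I'll descend on the pillow-block housing.

move_arm --pt "-1.7 1.2 30 0" --pt "-1.7 1.2 65 0" --pt "-1.7 1.2 90 0" --pt "-1.7 1.2 97 0" --pt "-1.7 1.2 100 0" --pt "-1.7 1.2 100 0" --pt "-1.7 1.2 100 0"

```text
time_s: 14.6
position: [0.6959, -0.1014, 0.0186]
tool_rot: [[-0.122, 0.993, 0.003], [0.993, 0.122, -0.001], [-0.001, 0.002, -1.0]]
ft_force: [1.0, 0.7, -0.5]
grip_width: 0.0514
```

```bash
python3 plan.py .695 -.1012 .017 7; python3 - <<'E'
from fit import *
overlay("side",[],(100,230,150,310),5,"pics/a5.png")
E
```

```text
t 14.60 pos [ 0.6959 -0.1014  0.0186] jaw 7.0 q6 -25 w 51.4 F [ 1.   0.7 -0.5]
shift [ 0.3 -0.8  1.6] spin -0.000 (-0.0 deg) rows~1
```

View pics/a5.png

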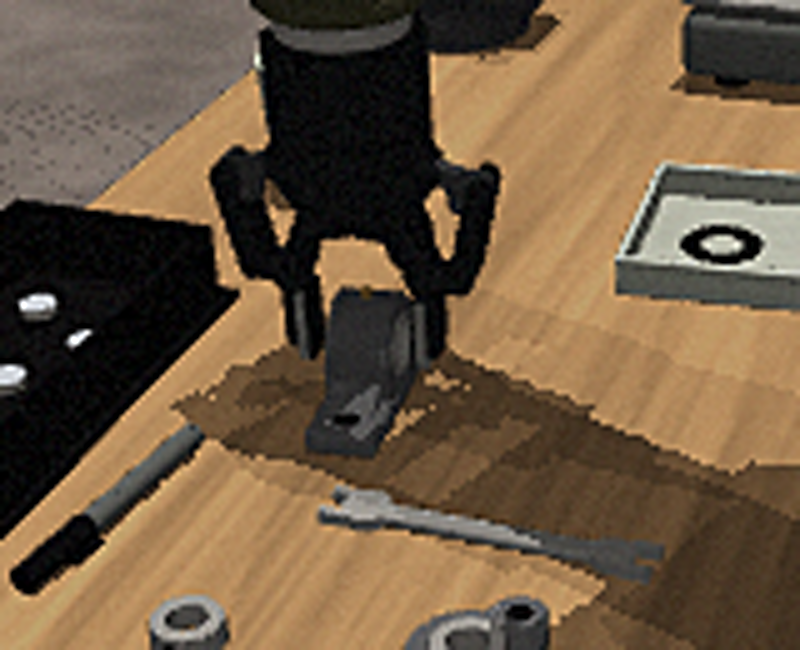

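move_arm --pt "0 0 1 0" --pt "0 0 1 0" --pt "0 0 1 0" --pt "0 0 1 0" --pt "0 0 1 0" --pt "0 0 1 0" --pt "0 0 1 0" --pt "0 0 1 0" --grip 1 --grip_force 60

```text
time_s: 15.45
position: [0.6954, -0.1013, 0.0168]
tool_rot: [[-0.122, 0.993, 0.001], [0.993, 0.122, -0.0], [-0.001, 0.001, -1.0]]
ft_force: [-1.9, -0.3, 5.8]
grip_width: 0.0314
```

move_arm --pt "0 0 -3 0" --pt "0 0 -10 0" --pt "0 0 -25 0" --pt "0 0 -50 0" --pt "0 0 -80 0" --pt "0 0 -100 0" --pt "0 0 -100 0" --pt "0 0 -100 0"

```text
time_s: 16.25
position: [0.6948, -0.1011, 0.1157]
tool_rot: [[-0.122, 0.993, -0.0], [0.993, 0.122, 0.0], [0.0, -0.0, -1.0]]
ft_force: [0.1, -0.8, -5.3]
grip_width: 0.0313
```

```bash
python3 plan.py .4322 -.3138 .13 -85.5; python3 - <<'E'
from fit import *
overlay("side",[],(60,230,150,350),4,"pics/a6.png")
E
```

```text
t 16.25 pos [ 0.6948 -0.1011  0.1157] jaw 7.0 q6 -25 w 31.3 F [ 0.1 -0.8 -5.3]
shift [-179.2 -286.5  -14.2] spin 1.614 (92.5 deg) rows~11
```

View pics/a6.png

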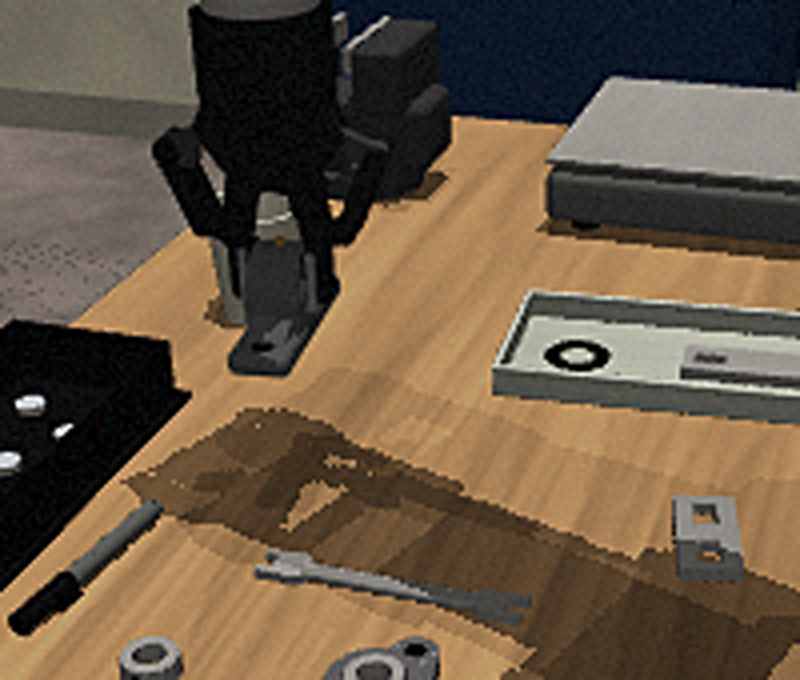

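Held upright. Now carrying it to the tray.

move_arm --pt "-10 -16 -10 0.1" --pt "-25 -40 -14 0.22" --pt "-45 -72 -14 0.36" --pt "-62 -99 -14 0.51" --pt "-78 -125 -14 0.66" --pt "-94 -150 -14 0.81" --pt "-110 -175 -14 0.96" --pt "-126 -200 -14 1.11" --pt "-142 -225 -14 1.26" --pt "-158 -250 -14 1.41" --pt "-170 -270 -14 1.55" --pt "-177 -283 -14 1.614" --pt "-179.2 -286.5 -14 1.614" --pt "-179.2 -286.5 -14 1.614" --pt "-179.2 -286.5 -14 1.614" --pt "-179.2 -286.5 -14 1.614"

```text
time_s: 17.9
position: [0.4331, -0.3133, 0.1297]
tool_rot: [[0.997, 0.081, -0.0], [0.081, -0.997, 0.0], [-0.0, -0.0, -1.0]]
ft_force: [1.2, -0.3, -4.7]
grip_width: 0.0312
```

```bash
python3 plan.py .4322 -.3138 .031 -85.5; python3 - <<'E'
from fit import *
s=env.observe(); 
pb=('pillow_block',(s['position'][0],s['position'][1],np.radians(4.5)),s['position'][2]-.0168)
overlay("side",[pb],(70,210,240,400),5,"pics/a7.png")
for n in("side","top"):
  env.get_image(n)
  for d in env.silhouettes(n,"pillow_block")[:1]:
    print(n,d['conf'],d['region'].sum())
    if d['conf']>.4: fit('pillow_block',pb[1],{n:d['region']},z0=pb[2])
E
```

```text
t 17.90 pos [ 0.4331 -0.3133  0.1297] jaw -85.4 q6 37 w 31.2 F [ 1.2 -0.3 -4.7]
shift [-0.9  0.4 98.7] spin 0.002 (0.1 deg) rows~2
side 0.97 546
pillow_block ['side'] x 0.4327 y -0.3158 yaw 4.9 loss/cam 0.316
top 0.57 318
pillow_block ['top'] x 0.4720 y -0.3079 yaw -1.0 loss/cam 0.665
```

View pics/a7.png

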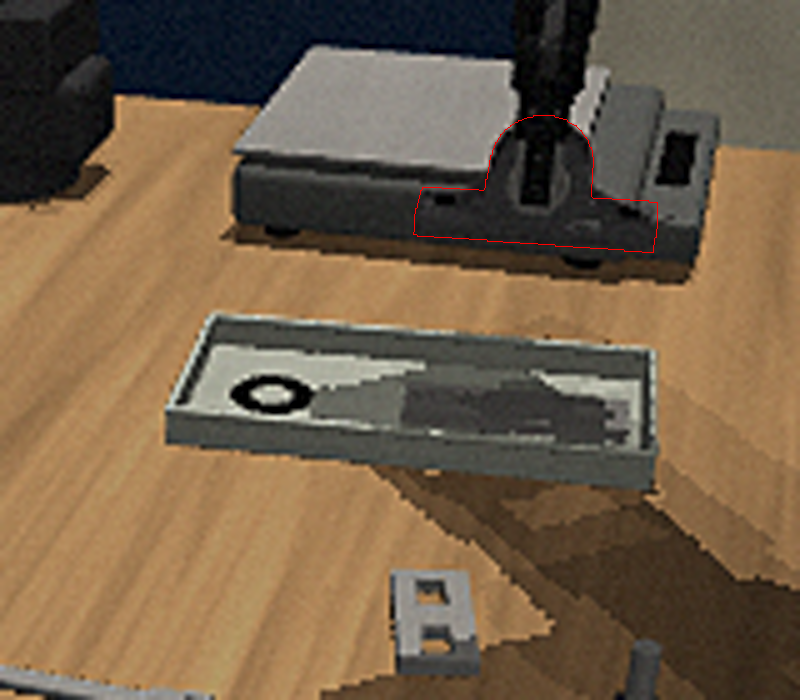

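The overlay matches the held block. Lowering it now, slowly at the end.

move_arm --pt "-0.9 0.4 30 0" --pt "-0.9 0.4 60 0" --pt "-0.9 0.4 85 0" --pt "-0.9 0.4 94 0" --pt "-0.9 0.4 98 0" --pt "-0.9 0.4 100 0" --pt "-0.9 0.4 100.5 0" --pt "-0.9 0.4 101 0" --pt "-0.9 0.4 101 0" --pt "-0.9 0.4 101 0"

```text
time_s: 19.15
position: [0.4318, -0.3145, 0.0293]
tool_rot: [[0.997, 0.079, 0.0], [0.079, -0.997, -0.001], [0.0, 0.001, -1.0]]
ft_force: [0.0, -0.3, -4.3]
grip_width: 0.0312
```

move_arm --pt "0 0 0.7 0" --pt "0 0 1.2 0" --pt "0 0 1.6 0" --pt "0 0 1.9 0" --pt "0 0 1.9 0" --pt "0 0 1.9 0"

```text
time_s: 19.75
position: [0.4317, -0.3144, 0.0277]
tool_rot: [[0.997, 0.079, 0.0], [0.079, -0.997, -0.001], [0.0, 0.001, -1.0]]
ft_force: [-2.3, 1.3, 5.3]
grip_width: 0.0317
```

Contact at 27.7 mm; the expected height was 27.8. Before releasing I'll check from the side.

```bash
python3 - <<'E'
from fit import *
overlay("side",[('packer_long',(.4319,-.3138,np.radians(4.5)),.003),('pillow_block',(.4317,-.3144,np.radians(4.5)),.011)],(90,190,260,390),6,"pics/a8.png")
E
```

```text
(no output)
```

View pics/a8.png

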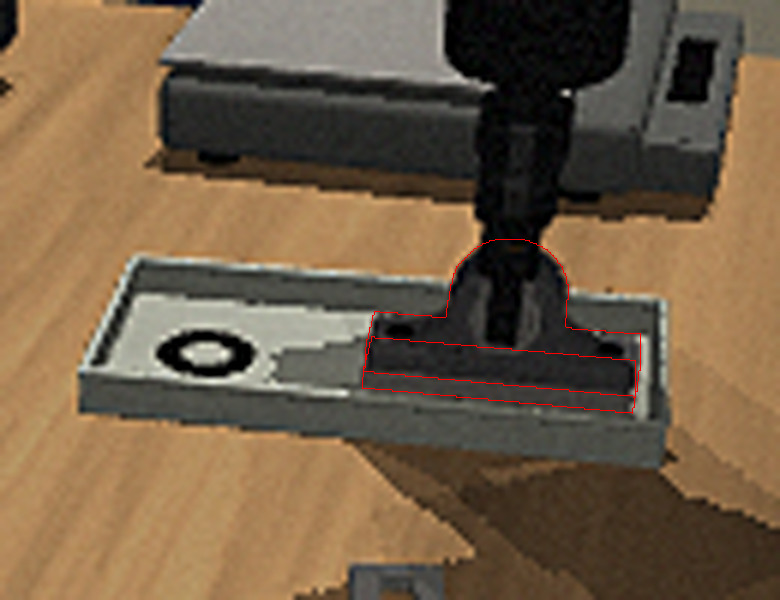

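Block and plate line up along the length and across. Releasing, then going up and over to the flange bearing.

move_arm --pt "0 0 1 0" --pt "0 0 1 0" --pt "0 0 1 0" --pt "0 0 1 0" --pt "0 0 1 0" --pt "0 0 -10 0" --pt "0 0 -30 0" --pt "0 0 -60 0" --pt "0 0 -100 0" --pt "0 0 -110 0" --pt "0 0 -110 0" --pt "0 0 -110 0" --grip 0.35

```text
time_s: 21.0
position: [0.4313, -0.314, 0.1364]
tool_rot: [[0.997, 0.079, -0.001], [0.079, -0.997, 0.001], [-0.001, -0.001, -1.0]]
ft_force: [-0.5, -0.4, -0.7]
grip_width: 0.0556
```

```bash
python3 plan.py .5668 .104 .11 -7.6
```

```text
t 21.00 pos [ 0.4313 -0.314   0.1364] jaw -85.5 q6 37 w 55.6 F [-0.5 -0.4 -0.7]
shift [ 168.  -406.    26.6] spin -1.359 (-77.9 deg) rows~10
```

move_arm --pt "17 -41 0 -0.12" --pt "168 -406 26 -1.359" --pt "168 -406 26 -1.359" --pt "168 -406 26 -1.359" --pt "168 -406 26 -1.359" --pt "168 -406 26 -1.359" --pt "168 -406 26 -1.359" --pt "168 -406 26 -1.359" --pt "168 -406 26 -1.359" --pt "168 -406 26 -1.359" --pt "168 -406 26 -1.359" --pt "168 -406 26 -1.359" --pt "168 -406 26 -1.359" --pt "168 -406 26 -1.359" --pt "168 -406 26 -1.359" --pt "168 -406 26 -1.359" --grip 0.2

```text
time_s: 22.6
position: [0.5672, 0.1032, 0.1111]
tool_rot: [[0.133, 0.991, 0.0], [0.991, -0.133, 0.0], [0.0, 0.0, -1.0]]
ft_force: [0.1, 0.6, 0.3]
grip_width: 0.0684
```

```bash
python3 plan.py .5668 .104 .004 -7.6; python3 - <<'E'
from fit import *
regs={}
for n in("top","side"):
  env.get_image(n)
  for d in env.silhouettes(n,"pillow_block")[:1]: regs[n]=d['region']
p=fit('pillow_block',(.4317,-.3144,np.radians(4.5)),regs,z0=.011)
overlay("side",[('packer_long',(.4319,-.3138,np.radians(4.5)),.003),('pillow_block',p[0],.011)],(100,300,190,390),4,"pics/a9.png")
overlay("top",[('packer_long',(.4319,-.3138,np.radians(4.5)),.003),('pillow_block',p[0],.011)],(110,270,310,460),4,"pics/a9t.png")
E
```

```text
t 22.60 pos [0.5672 0.1032 0.1111] jaw -7.7 q6 6 w 68.4 F [0.1 0.6 0.3]
shift [  0.7  -0.5 107.1] spin -0.001 (-0.1 deg) rows~3
pillow_block ['side'] x 0.4319 y -0.3179 yaw 4.8 loss/cam 0.095
```

View pics/a9.png

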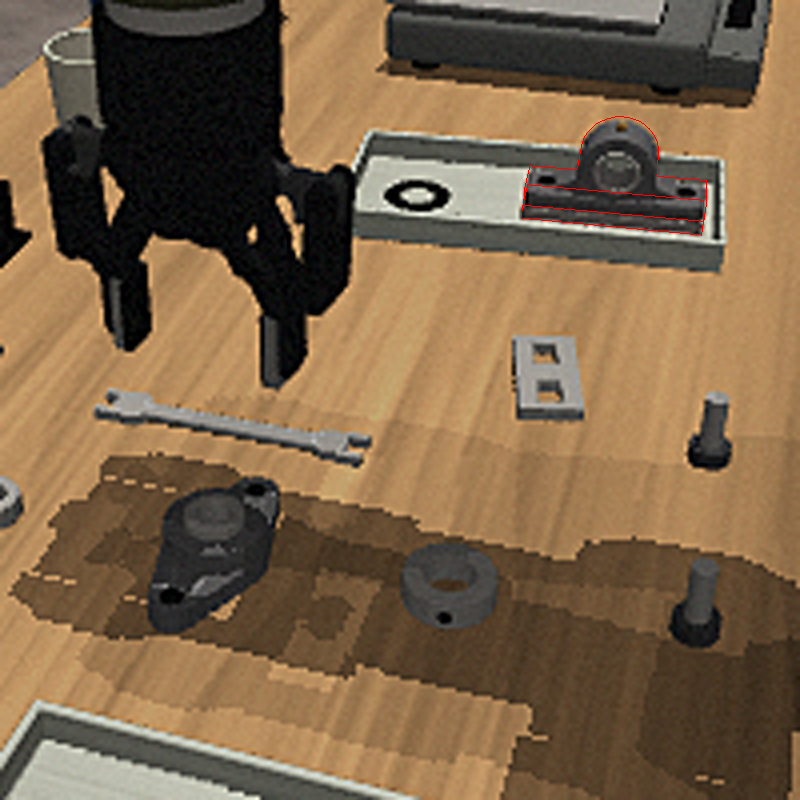

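View pics/a9t.png

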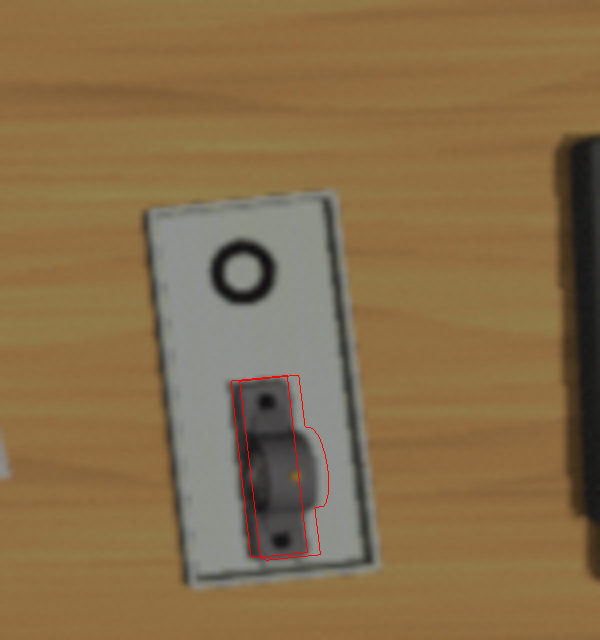

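The block sits squarely on the plate. In the top view its foot edges follow the plate outline once parallax is allowed for. The side-only fit gave 3 mm off, but the top view contradicts it. On to the flange.

move_arm --pt "0.7 -0.5 35 0" --pt "0.7 -0.5 70 0" --pt "0.7 -0.5 95 0" --pt "0.7 -0.5 103 0" --pt "0.7 -0.5 106 0" --pt "0.7 -0.5 106.5 0" --pt "0.7 -0.5 106.5 0" --pt "0.7 -0.5 106.5 0"

```text
time_s: 23.7
position: [0.5673, 0.1043, 0.0056]
tool_rot: [[0.133, 0.991, 0.002], [0.991, -0.133, -0.0], [0.0, 0.002, -1.0]]
ft_force: [-0.0, -0.4, -0.3]
grip_width: 0.0681
```

move_arm --pt "0 0 0.5 0" --pt "0 0 0.5 0" --pt "0 0 0.5 0" --pt "0 0 0.5 0" --pt "0 0 0.5 0" --pt "0 0 0.5 0" --pt "0 0 0.5 0" --pt "0 0 0.5 0" --grip 1 --grip_force 60

```text
time_s: 24.5
position: [0.5671, 0.1043, 0.005]
tool_rot: [[0.133, 0.991, 0.001], [0.991, -0.133, -0.0], [0.0, 0.001, -1.0]]
ft_force: [-1.0, -1.3, 6.5]
grip_width: 0.0503
```

move_arm --pt "0 0 -1 0" --pt "0 0 -5 0" --pt "0 0 -15 0" --pt "0 0 -40 0" --pt "0 0 -70 0" --pt "0 0 -95 0" --pt "0 0 -100 0" --pt "0 0 -100 0" --pt "0 0 -100 0" --grip_force 80

```text
time_s: 25.4
position: [0.5661, 0.1043, 0.1027]
tool_rot: [[0.133, 0.991, -0.002], [0.991, -0.133, 0.0], [-0.0, -0.002, -1.0]]
ft_force: [0.3, -0.1, -3.7]
grip_width: 0.0492
```

```bash
python3 - <<'E'
import numpy as np
x,y,a=.5028,.3147,np.radians(-1.25)
for t in [(-.038,0),(.055,0)]: print(x+np.cos(a)*t[0],y+np.sin(a)*t[0])
x,y,a=.4866,-.3096,np.radians(4.5); print(x+np.cos(a)*.08,y+np.sin(a)*.08)
E
python3 plan.py .4643 .3160 .105 -1.25; python3 - <<'E'
from fit import *
overlay("side",[],(100,300,150,350),4,"pics/b1.png")
E
```

```text
0.4648090429709635 0.31552896563131333
0.5577869114893951 0.3135001813230991
0.5663533866986502 -0.30332327234177237
t 25.40 pos [0.5661 0.1043 0.1027] jaw -7.6 q6 6 w 49.2 F [ 0.3 -0.1 -3.7]
shift [ 196.3 -128.9   -2. ] spin -0.111 (-6.4 deg) rows~5
```

View pics/b1.png

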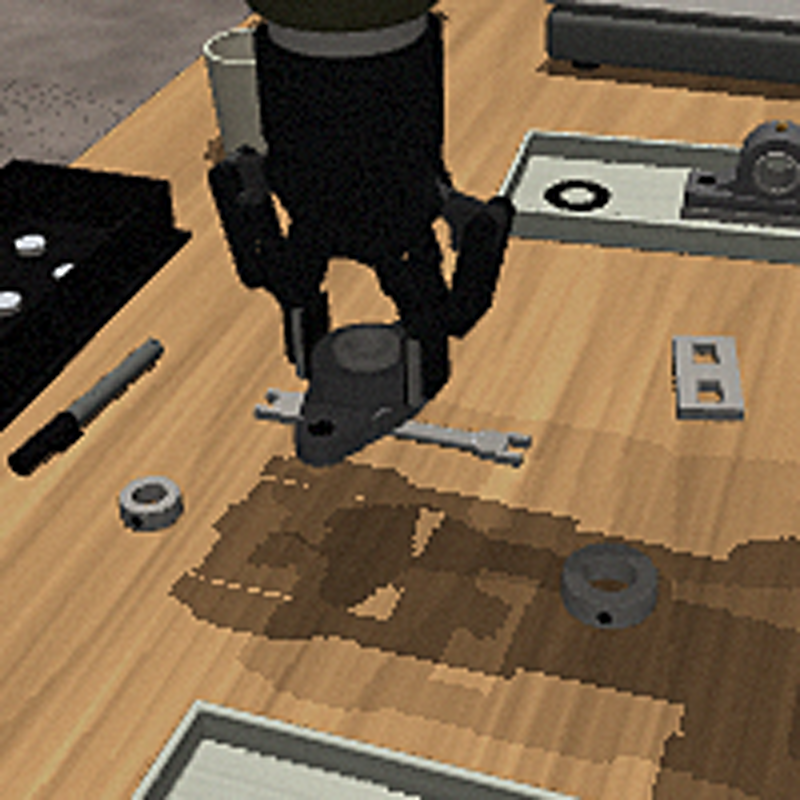

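Flange held level. Moving over the square tray.

move_arm --pt "20 -13 -2 -0.02" --pt "55 -36 -2 -0.05" --pt "95 -62 -2 -0.08" --pt "135 -88 -2 -0.111" --pt "170 -111 -2 -0.111" --pt "190 -125 -2 -0.111" --pt "196.3 -128.9 -2 -0.111" --pt "196.3 -128.9 -2 -0.111" --pt "196.3 -128.9 -2 -0.111" --pt "196.3 -128.9 -2 -0.111"

```text
time_s: 26.45
position: [0.4657, 0.3149, 0.1057]
tool_rot: [[0.024, 1.0, -0.0], [1.0, -0.024, -0.0], [-0.0, -0.0, -1.0]]
ft_force: [-0.3, 0.6, -3.8]
grip_width: 0.0498
```

```bash
python3 plan.py .4643 .3160 .011 -1.25; python3 - <<'E'
from fit import *
s=env.observe()
overlay("side",[('flange_bearing',(s['position'][0],s['position'][1],np.radians(88.75)),s['position'][2]-.005)],(180,384,130,330),3.9,"pics/b2.png")
E
```

```text
t 26.45 pos [0.4657 0.3149 0.1057] jaw -1.4 q6 23 w 49.8 F [-0.3  0.6 -3.8]
shift [ 1.1 -1.4 94.7] spin -0.002 (-0.1 deg) rows~2
```

View pics/b2.png

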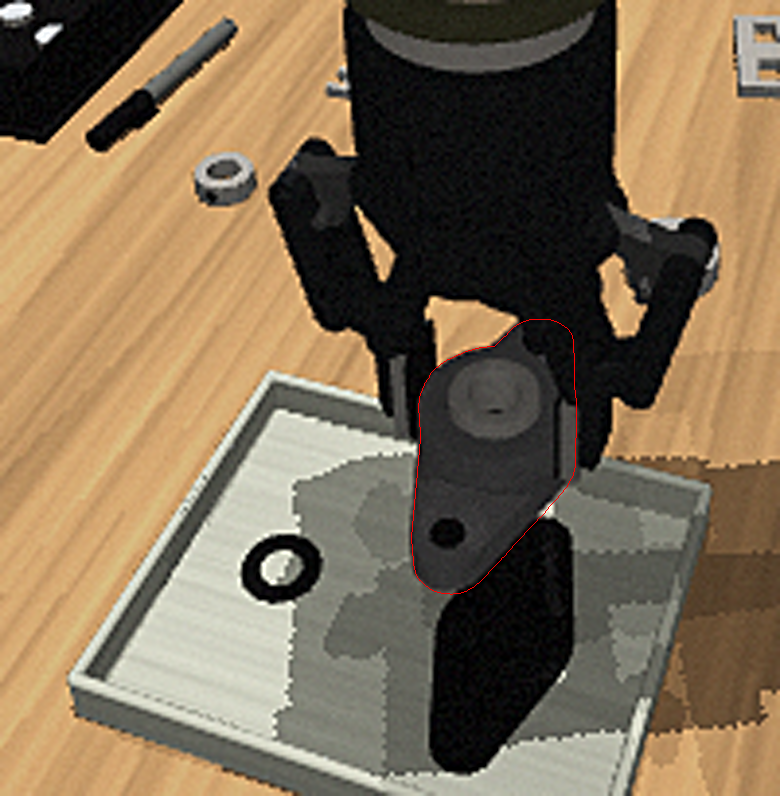

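The flange matches the predicted outline. Lowering it: touch-down should come at about z 8 mm.

move_arm --pt "1.1 -1.4 30 0" --pt "1.1 -1.4 60 0" --pt "1.1 -1.4 82 0" --pt "1.1 -1.4 91 0" --pt "1.1 -1.4 94 0" --pt "1.1 -1.4 95.5 0" --pt "1.1 -1.4 96 0" --pt "1.1 -1.4 96 0" --pt "1.1 -1.4 96 0"

```text
time_s: 27.4
position: [0.4639, 0.3173, 0.0106]
tool_rot: [[0.022, 1.0, 0.001], [1.0, -0.022, 0.0], [0.0, 0.001, -1.0]]
ft_force: [-0.3, -0.6, -2.9]
grip_width: 0.0497
```

move_arm --pt "0 0 0.6 0" --pt "0 0 1.2 0" --pt "0 0 1.7 0" --pt "0 0 2 0" --pt "0 0 2 0" --pt "0 0 2 0"

```text
time_s: 28.0
position: [0.4637, 0.3171, 0.0082]
tool_rot: [[0.022, 1.0, 0.0], [1.0, -0.022, -0.0], [-0.0, 0.0, -1.0]]
ft_force: [-1.4, -1.0, 0.1]
grip_width: 0.0494
```

move_arm --pt "0 0 0.6 0" --pt "0 0 0.6 0" --pt "0 0 0.6 0"

```text
time_s: 28.3
position: [0.4637, 0.3171, 0.0082]
tool_rot: [[0.022, 1.0, 0.0], [1.0, -0.022, 0.0], [0.0, 0.0, -1.0]]
ft_force: [-3.9, -0.7, 7.0]
grip_width: 0.0494
```

move_arm --pt "0 0 0 0" --pt "0 0 0 0" --pt "0 0 0 0" --pt "0 0 0 0" --pt "0 0 0 0" --pt "0 0 -15 0" --pt "0 0 -45 0" --pt "0 0 -80 0" --pt "0 0 -110 0" --pt "0 0 -110 0" --pt "0 0 -110 0" --grip 0.2

```text
time_s: 29.4
position: [0.4636, 0.3171, 0.1175]
tool_rot: [[0.022, 1.0, 0.001], [1.0, -0.022, 0.0], [0.0, 0.001, -1.0]]
ft_force: [0.4, -0.9, -0.9]
grip_width: 0.0685
```

```bash
python3 plan.py .4518 .0965 .09 0
```

```text
t 29.40 pos [0.4636 0.3171 0.1175] jaw -1.3 q6 24 w 68.5 F [ 0.4 -0.9 -0.9]
shift [-220.8   -7.    27.5] spin -0.022 (-1.3 deg) rows~5
```

move_arm --pt "-20 0 2 0" --pt "-221 -7 27 0" --pt "-221 -7 27 0" --pt "-221 -7 27 0" --pt "-221 -7 27 0" --pt "-221 -7 27 0" --pt "-221 -7 27 0" --pt "-221 -7 27 0" --pt "-221 -7 27 0" --pt "-221 -7 27 0"

```text
time_s: 30.4
position: [0.4518, 0.0974, 0.0904]
tool_rot: [[0.02, 1.0, -0.0], [1.0, -0.02, 0.0], [0.0, -0.0, -1.0]]
ft_force: [0.3, 0.0, -0.7]
grip_width: 0.0688
```

```bash
python3 plan.py .4518 .0965 .005 -1.3; python3 - <<'E'
from fit import *
regs={}
for n in("top","side"):
  env.get_image(n)
  for d in env.silhouettes(n,"flange_bearing"):
    if np.linalg.norm(unproj(n,d['point'],.015)[0,:2]-[.464,.316])<.04: regs[n]=d['region'];break
p=fit('flange_bearing',(.464,.317,np.radians(88.7)),regs,z0=.003)
overlay("side",[('flange_bearing',p[0],.003)],(200,384,130,350),3.5,"pics/b3.png")
regs={}
for n in("top","side"):
  for d in env.silhouettes(n,"tray_square"):
    if np.linalg.norm(unproj(n,d['point'],.015)[0,:2]-[.5,.315])<.06: regs[n]=d['region'];break
fit('tray_square',(.5028,.3147,np.radians(-1.25)),regs)
E
```

```text
t 30.40 pos [0.4518 0.0974 0.0904] jaw -1.1 q6 -1 w 68.8 F [ 0.3  0.  -0.7]
shift [-0.9  0.1 85.4] spin 0.003 (0.2 deg) rows~2
flange_bearing ['top', 'side'] x 0.4640 y 0.3168 yaw 88.8 loss/cam 0.050
flange_bearing ['top'] x 0.4630 y 0.3174 yaw 88.3 loss/cam 0.045
flange_bearing ['side'] x 0.4647 y 0.3167 yaw 89.0 loss/cam 0.028
tray_square ['top', 'side'] x 0.5025 y 0.3155 yaw -1.1 loss/cam 0.189
tray_square ['top'] x 0.5021 y 0.3151 yaw -0.8 loss/cam 0.209
tray_square ['side'] x 0.5033 y 0.3149 yaw -1.2 loss/cam 0.164
```

View pics/b3.png

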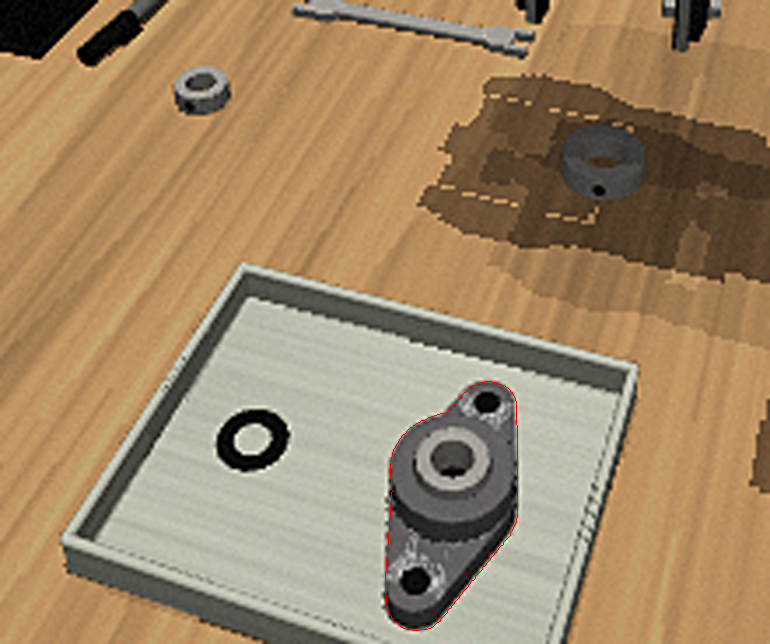

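The flange covers its outline completely. Next is the large collar.

move_arm --pt "-0.9 0 35 0" --pt "-0.9 0 65 0" --pt "-0.9 0 80 0" --pt "-0.9 0 84 0" --pt "-0.9 0 85 0" --pt "-0.9 0 85 0" --pt "-0.9 0 85 0"

```text
time_s: 31.45
position: [0.4523, 0.0954, 0.0062]
tool_rot: [[0.022, 1.0, 0.002], [1.0, -0.022, -0.0], [-0.0, 0.002, -1.0]]
ft_force: [-0.0, -0.4, 0.4]
grip_width: 0.0682
```

move_arm --pt "0 0 0 0" --pt "0 0 0 0" --pt "0 0 0 0" --pt "0 0 0 0" --pt "0 0 0 0" --pt "0 0 0 0" --pt "0 0 0 0" --pt "0 0 0 0" --grip 1 --grip_force 50

```text
time_s: 32.25
position: [0.452, 0.0954, 0.0063]
tool_rot: [[0.022, 1.0, 0.001], [1.0, -0.022, -0.0], [-0.0, 0.001, -1.0]]
ft_force: [-2.1, 0.0, 10.1]
grip_width: 0.0433
```

move_arm --pt "0 0 -3 0" --pt "0 0 -20 0" --pt "0 0 -50 0" --pt "0 0 -85 0" --pt "0 0 -100 0" --pt "0 0 -100 0"

```text
time_s: 32.85
position: [0.4526, 0.0954, 0.1073]
tool_rot: [[0.022, 1.0, 0.004], [1.0, -0.022, -0.0], [-0.0, 0.004, -1.0]]
ft_force: [-0.6, -0.2, -1.9]
grip_width: 0.0434
```

```bash
python3 plan.py .5663 -.3032 .105 -85.5;python3 - <<'E'
from fit import *
overlay("side",[],(100,290,200,390),4,"pics/b4.png")
E
```

```text
t 32.85 pos [0.4526 0.0954 0.1073] jaw -1.3 q6 -2 w 43.4 F [-0.6 -0.2 -1.9]
shift [-396.1  122.3    2.8] spin 1.470 (84.2 deg) rows~10
```

View pics/b4.png

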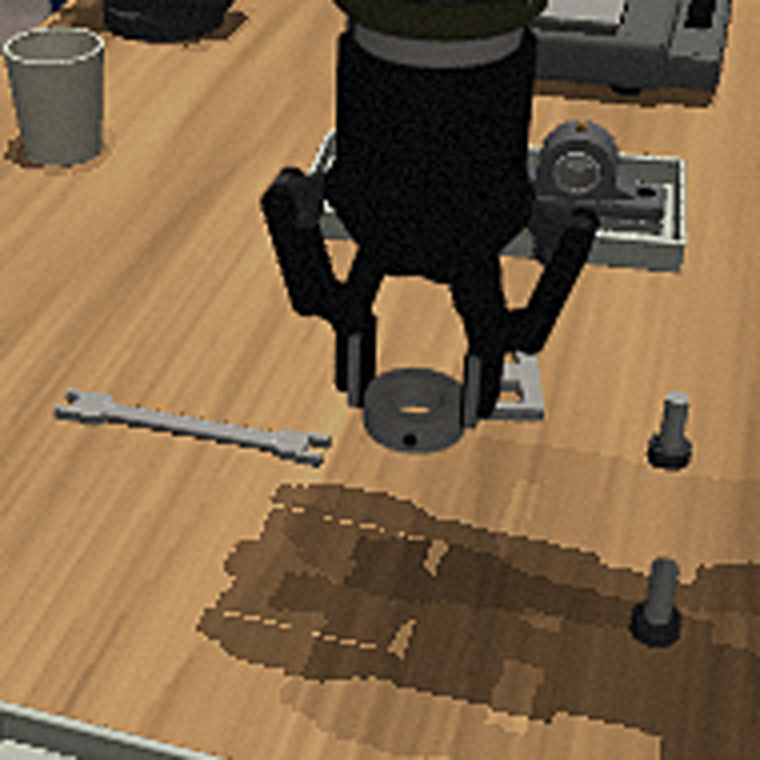

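move_arm --pt "-40 12 2 0.14" --pt "-396 122 2 1.47" --pt "-396 122 2 1.47" --pt "-396 122 2 1.47" --pt "-396 122 2 1.47" --pt "-396 122 2 1.47" --pt "-396 122 2 1.47" --pt "-396 122 2 1.47" --pt "-396 122 2 1.47" --pt "-396 122 2 1.47" --pt "-396 122 2 1.47" --pt "-396 122 2 1.47" --pt "-396 122 2 1.47" --pt "-396 122 2 1.47" --pt "-396 122 2 1.47"

```text
time_s: 34.4
position: [0.5651, -0.3028, 0.1035]
tool_rot: [[0.997, 0.08, 0.0], [0.08, -0.997, -0.0], [0.0, 0.0, -1.0]]
ft_force: [-1.2, -0.7, -0.9]
grip_width: 0.0433
```

```bash
python3 plan.py .5658 -.3032 .010 -85.5;python3 - <<'E'
from fit import *
overlay("side",[],(80,220,200,400),4,"pics/b5.png")
E
```

```text
t 34.40 pos [ 0.5651 -0.3028  0.1035] jaw -85.4 q6 47 w 43.3 F [-1.2 -0.7 -0.9]
shift [ 0.7  0.5 93.5] spin 0.002 (0.1 deg) rows~2
```

View pics/b5.png

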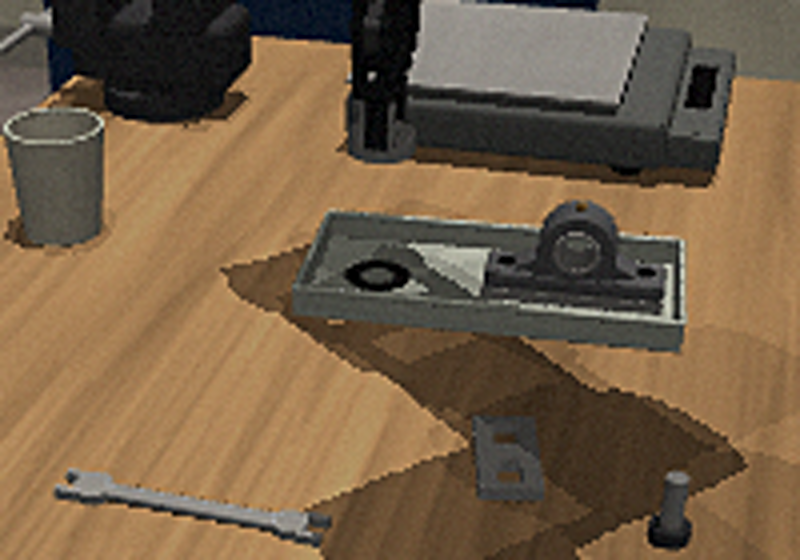

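Collar above its ring. Lowering: touch expected at about z 9.3 mm.

move_arm --pt "0.7 0.5 35 0" --pt "0.7 0.5 65 0" --pt "0.7 0.5 84 0" --pt "0.7 0.5 91 0" --pt "0.7 0.5 93 0" --pt "0.7 0.5 94 0" --pt "0.7 0.5 95 0" --pt "0.7 0.5 95.2 0" --pt "0.7 0.5 95.2 0"

```text
time_s: 35.35
position: [0.5663, -0.304, 0.0095]
tool_rot: [[0.997, 0.079, 0.002], [0.079, -0.997, -0.001], [0.002, 0.002, -1.0]]
ft_force: [-0.1, 0.6, 4.4]
grip_width: 0.0434
```

move_arm --pt "0 0 0 0" --pt "0 0 0 0" --pt "0 0 0 0" --pt "0 0 0 0" --pt "0 0 0 0" --pt "0 0 -15 0" --pt "0 0 -50 0" --pt "0 0 -90 0" --pt "0 0 -110 0" --pt "0 0 -110 0" --pt "0 0 -110 0" --grip 0.3

```text
time_s: 36.45
position: [0.5656, -0.3034, 0.1177]
tool_rot: [[0.997, 0.079, -0.0], [0.079, -0.997, 0.0], [-0.0, -0.0, -1.0]]
ft_force: [0.0, 0.3, -0.1]
grip_width: 0.0597
```

```bash
python3 plan.py .692 .1032 .09 -1
```

```text
t 36.45 pos [ 0.5656 -0.3034  0.1177] jaw -85.5 q6 47 w 59.7 F [ 0.   0.3 -0.1]
shift [ 158.1 -395.4   27.8] spin -1.475 (-84.5 deg) rows~10
```

```bash
python3 plan.py .692 .1032 .09 -91.25
```

```text
t 36.45 pos [ 0.5656 -0.3034  0.1177] jaw -85.5 q6 47 w 59.7 F [ 0.   0.3 -0.1]
shift [ 158.1 -395.4   27.8] spin 0.101 (5.8 deg) rows~9
```

move_arm --pt "16 -40 2 0.02" --pt "158 -395 27 0.101" --pt "158 -395 27 0.101" --pt "158 -395 27 0.101" --pt "158 -395 27 0.101" --pt "158 -395 27 0.101" --pt "158 -395 27 0.101" --pt "158 -395 27 0.101" --pt "158 -395 27 0.101" --pt "158 -395 27 0.101" --pt "158 -395 27 0.101" --pt "158 -395 27 0.101" --pt "158 -395 27 0.101" --pt "158 -395 27 0.101" --grip 0.45

```text
time_s: 37.85
position: [0.6922, 0.1014, 0.0913]
tool_rot: [[1.0, -0.024, -0.0], [-0.024, -1.0, -0.0], [-0.0, 0.0, -1.0]]
ft_force: [-0.7, 0.5, -0.1]
grip_width: 0.0472
```

```bash
python3 plan.py .692 .1032 .005 -91.25; python3 - <<'E'
from fit import *
regs={}
for n in("top","side"):
  env.get_image(n)
  for d in env.silhouettes(n,"collar_large"):
    if np.linalg.norm(unproj(n,d['point'],.015)[0,:2]-[.566,-.303])<.03: regs[n]=d['region'];break
p=(.566,-.304,0)
if regs: p=fit('collar_large',p,regs,z0=.003,sym=True)[0]
overlay("side",[('collar_large',p,.003)],(100,290,150,400),3.2,"pics/b6.png")
overlay("top",[('collar_large',p,.003)],(110,270,200,420),3.5,"pics/b6t.png")
E
```

```text
t 37.85 pos [0.6922 0.1014 0.0913] jaw -91.4 q6 90 w 47.2 F [-0.7  0.5 -0.1]
shift [-0.2 -1.8 86.3] spin -0.002 (-0.1 deg) rows~2
collar_large ['top', 'side'] x 0.5662 y -0.3033 yaw 0.0 loss/cam 0.267
collar_large ['top'] x 0.5659 y -0.3033 yaw 0.0 loss/cam 0.273
collar_large ['side'] x 0.5698 y -0.3065 yaw 0.0 loss/cam 0.241
```

View pics/b6.png

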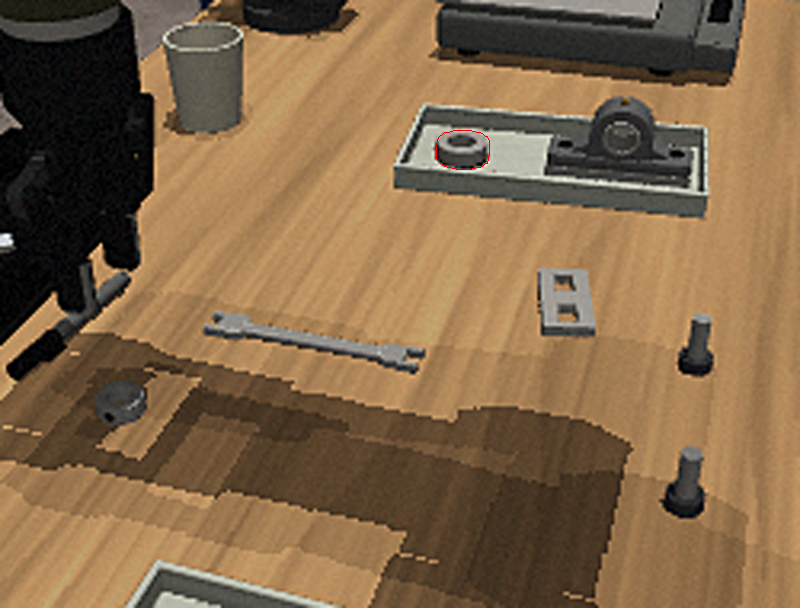

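View pics/b6t.png

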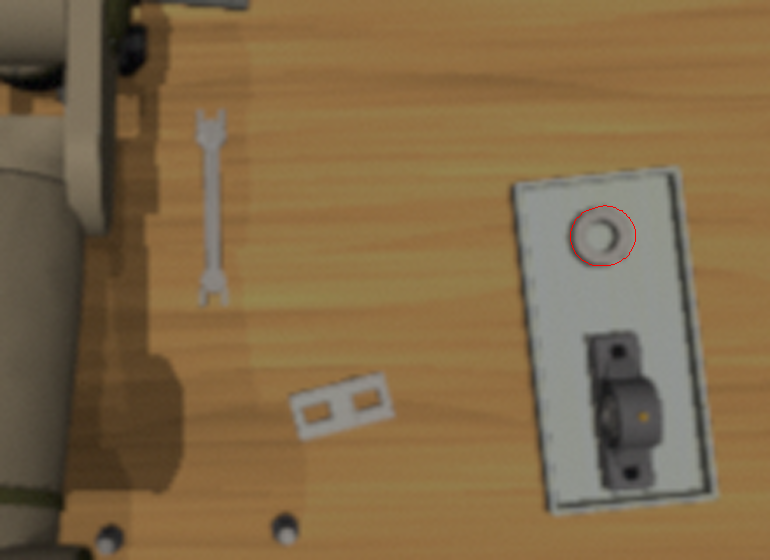

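The large collar hides its ring, centred to within about 1–2 mm. Now picking the small collar.

move_arm --pt "-0.2 -1.8 35 0" --pt "-0.2 -1.8 65 0" --pt "-0.2 -1.8 80 0" --pt "-0.2 -1.8 85 0" --pt "-0.2 -1.8 86 0" --pt "-0.2 -1.8 86 0" --pt "-0.2 -1.8 86 0"

```text
time_s: 38.85
position: [0.6927, 0.1044, 0.0067]
tool_rot: [[1.0, -0.022, 0.002], [-0.022, -1.0, -0.0], [0.002, 0.0, -1.0]]
ft_force: [-0.5, -0.4, 0.5]
grip_width: 0.0472
```

move_arm --pt "0 0 0 0" --pt "0 0 0 0" --pt "0 0 0 0" --pt "0 0 0 0" --pt "0 0 0 0" --pt "0 0 0 0" --pt "0 0 0 0" --grip 1 --grip_force 40

```text
time_s: 39.55
position: [0.6925, 0.1044, 0.0065]
tool_rot: [[1.0, -0.022, 0.002], [-0.022, -1.0, -0.0], [0.002, 0.0, -1.0]]
ft_force: [-1.1, 0.2, 5.3]
grip_width: 0.0296
```

move_arm --pt "0 0 -3 0" --pt "0 0 -20 0" --pt "0 0 -50 0" --pt "0 0 -85 0" --pt "0 0 -95 0" --pt "0 0 -95 0"

```text
time_s: 40.15
position: [0.6926, 0.1045, 0.1017]
tool_rot: [[1.0, -0.022, 0.003], [-0.022, -1.0, -0.0], [0.003, 0.0, -1.0]]
ft_force: [0.1, 0.2, -1.6]
grip_width: 0.0295
```

```bash
python3 plan.py .5575 .3142 .10 -91.25;python3 - <<'E'
from fit import *
overlay("side",[],(100,290,100,290),4,"pics/b7.png")
E
```

```text
t 40.15 pos [0.6926 0.1045 0.1017] jaw -91.3 q6 90 w 29.5 F [ 0.1  0.2 -1.6]
shift [-139.7 -206.7    1.3] spin -0.000 (-0.0 deg) rows~5
```

View pics/b7.png

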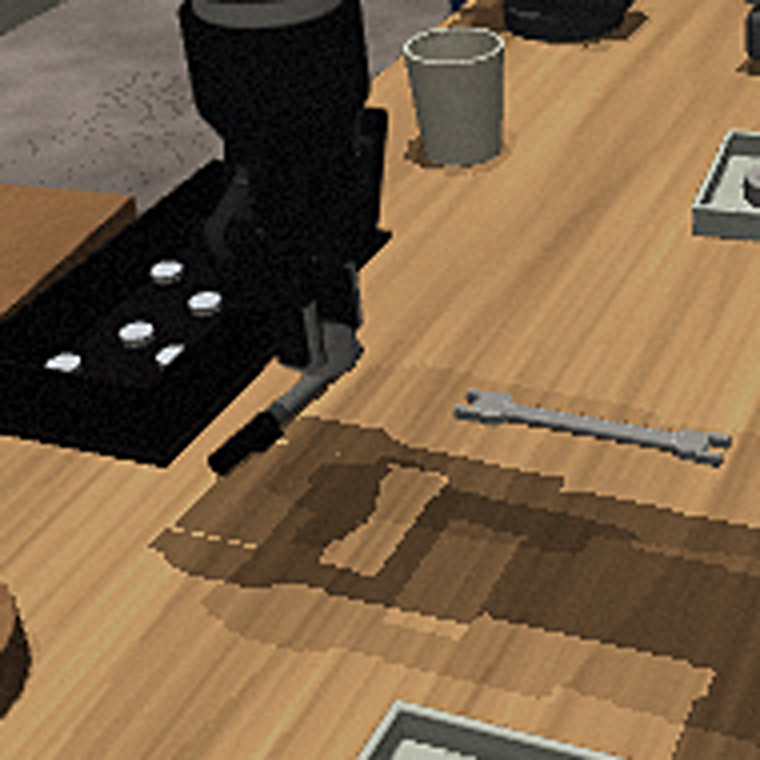

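Collar gripped: the opening is 29.5 mm, and its spot on the bench is now empty. Moving to the square tray.

move_arm --pt "-14 -21 1 0" --pt "-139.7 -206.7 1 0" --pt "-139.7 -206.7 1 0" --pt "-139.7 -206.7 1 0" --pt "-139.7 -206.7 1 0" --pt "-139.7 -206.7 1 0" --pt "-139.7 -206.7 1 0" --pt "-139.7 -206.7 1 0" --pt "-139.7 -206.7 1 0" --pt "-139.7 -206.7 1 0"

```text
time_s: 41.2
position: [0.5576, 0.313, 0.0986]
tool_rot: [[1.0, -0.024, -0.001], [-0.024, -1.0, -0.0], [-0.001, 0.0, -1.0]]
ft_force: [-0.1, -0.6, -1.0]
grip_width: 0.0293
```

```bash
python3 plan.py .557 .3142 .0095 -91.25;python3 - <<'E'
from fit import *
overlay("side",[],(194,384,100,290),4,"pics/b8.png")
E
```

```text
t 41.20 pos [0.5576 0.313  0.0986] jaw -91.4 q6 110 w 29.3 F [-0.1 -0.6 -1. ]
shift [-0.5 -1.2 89.1] spin -0.002 (-0.1 deg) rows~2
```

View pics/b8.png

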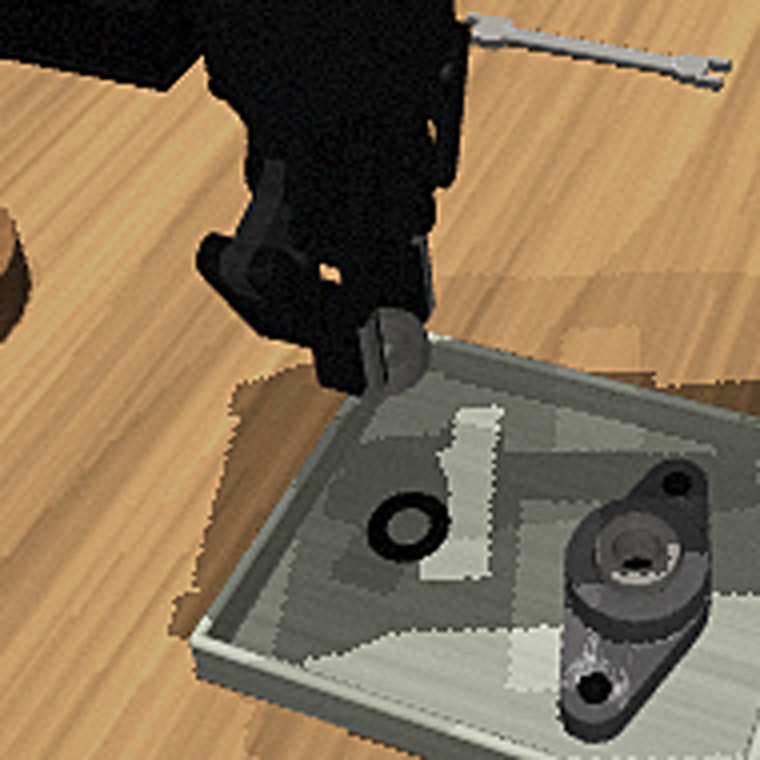

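The collar looks possibly tilted in the grip, so I'll zoom in before lowering.

```bash
python3 - <<'E'
from fit import *
s=env.observe();p=s['position']
im=env.get_image("side")[:,:,::-1]
it=('collar_small',(p[0],p[1],0),p[2]-.0065)
r0,r1,c0,c1=250,310,170,230
big=cv2.resize(im[r0:r1,c0:c1],None,fx=9,fy=9,interpolation=cv2.INTER_CUBIC); big=np.clip(big.astype(float)*2.0,0,255).astype(np.uint8)
b2=big.copy()
m=cv2.resize(mask("side",*it)[r0*SS:r1*SS,c0*SS:c1*SS],(540,540),interpolation=cv2.INTER_NEAREST)
cs,_=cv2.findContours(m,0,1); cv2.drawContours(b2,cs,-1,(0,0,255),1)
cv2.imwrite("pics/b9.png",b2)
E
```

```text
(no output)
```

View pics/b9.png

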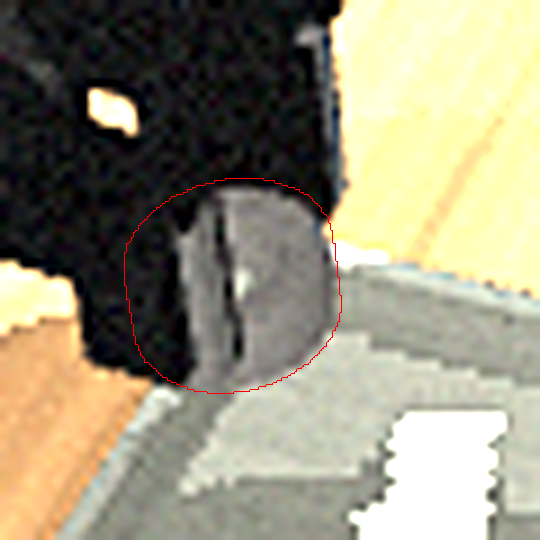

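The silhouette fits the level model. The dark stripe is a shadow, and the bright dot is a sliver of floor seen through the bore. Lowering.

move_arm --pt "-0.5 -1 35 0" --pt "-0.5 -1 65 0" --pt "-0.5 -1 80 0" --pt "-0.5 -1 86 0" --pt "-0.5 -1 88 0" --pt "-0.5 -1 89 0" --pt "-0.5 -1 90 0" --pt "-0.5 -1 90 0" --pt "-0.5 -1 90 0"

```text
time_s: 42.2
position: [0.5567, 0.3153, 0.0097]
tool_rot: [[1.0, -0.022, 0.001], [-0.022, -1.0, 0.0], [0.001, -0.0, -1.0]]
ft_force: [-0.2, 0.0, -0.6]
grip_width: 0.0295
```

move_arm --pt "0 0 0.4 0" --pt "0 0 0.8 0" --pt "0 0 0.8 0" --pt "0 0 0.8 0"

```text
time_s: 42.6
position: [0.5567, 0.3153, 0.0095]
tool_rot: [[1.0, -0.022, 0.001], [-0.022, -1.0, 0.0], [0.001, -0.0, -1.0]]
ft_force: [-3.0, -1.6, 6.9]
grip_width: 0.0295
```

move_arm --pt "0 0 0 0" --pt "0 0 0 0" --pt "0 0 0 0" --pt "0 0 0 0" --pt "0 0 0 0" --pt "0 0 -15 0" --pt "0 0 -50 0" --pt "0 0 -100 0" --pt "0 0 -150 0" --pt "-100 100 -150 0" --pt "-150 100 -150 0" --pt "-150 100 -150 0" --pt "-150 100 -150 0" --pt "-150 100 -150 0" --pt "-150 100 -150 0" --grip 0.4

```text
time_s: 44.1
position: [0.4047, 0.2186, 0.159]
tool_rot: [[1.0, -0.023, 0.001], [-0.023, -1.0, 0.0], [0.001, -0.0, -1.0]]
ft_force: [0.7, 0.4, 1.1]
grip_width: 0.0512
```

```bash
python3 - <<'E'
from fit import *
o=env.observe();print(o['time_s'],o['position'],np.abs(o['qvel']).max())
overlay("side",[('collar_small',(.5567,.3153,0),.003)],(120,384,130,400),2.6,"pics/c1.png")
overlay("top",[],(110,270,110,420),2.5,"pics/c1t.png")
T=dict(tray_long=(.4866,-.3096,np.radians(4.5)),tray_square=(.5028,.3147,np.radians(-1.25)))
for k,g,z,t in [('collar_small',(.557,.315,0),.003,'tray_square'),('flange_bearing',(.464,.317,np.radians(88.8)),.003,'tray_square'),('collar_large',(.566,-.304,0),.003,'tray_long'),('pillow_block',(.432,-.314,np.radians(4.5)),.011,'tray_long'),('packer_short',(.4387,-.0987,1.8126),0,None)]:
  regs={}
  for n in("top","side"):
    for d in env.silhouettes(n,k):
      if np.linalg.norm(unproj(n,d['point'],.015+z)[0,:2]-g[:2])<.04: regs[n]=d['region'];break
  if regs:
    p=fit(k,g,regs,z0=z,sym='collar' in k)[0]
    if t:
      x,y,a=T[t]; d=np.array(p[:2])-[x,y]; print('  in',t,np.round([np.cos(a)*d[0]+np.sin(a)*d[1],-np.sin(a)*d[0]+np.cos(a)*d[1]],4))
E
```

```text
44.1 [0.40471248 0.21858072 0.15896526] 2.106233623565536
collar_small ['top', 'side'] x 0.5564 y 0.3166 yaw 0.0 loss/cam 0.266
collar_small ['top'] x 0.5557 y 0.3167 yaw 0.0 loss/cam 0.417
collar_small ['side'] x 0.5564 y 0.3166 yaw 0.0 loss/cam 0.113
  in tray_square [0.0536 0.0031]
flange_bearing ['top', 'side'] x 0.4639 y 0.3167 yaw 88.6 loss/cam 0.069
flange_bearing ['top'] x 0.4632 y 0.3173 yaw 90.7 loss/cam 0.088
flange_bearing ['side'] x 0.4642 y 0.3166 yaw 88.8 loss/cam 0.040
  in tray_square [-0.0389  0.0012]
collar_large ['top', 'side'] x 0.5669 y -0.3027 yaw 0.0 loss/cam 0.313
collar_large ['top'] x 0.5662 y -0.3033 yaw 0.0 loss/cam 0.278
collar_large ['side'] x 0.5681 y -0.3027 yaw 0.0 loss/cam 0.340
  in tray_long [0.0806 0.0005]
pillow_block ['top'] x 0.4309 y -0.3135 yaw 4.8 loss/cam 0.125
  in tray_long [-0.0559  0.0004]
packer_short ['top'] x 0.4386 y -0.0990 yaw 103.0 loss/cam 0.175
```

View pics/c1.png

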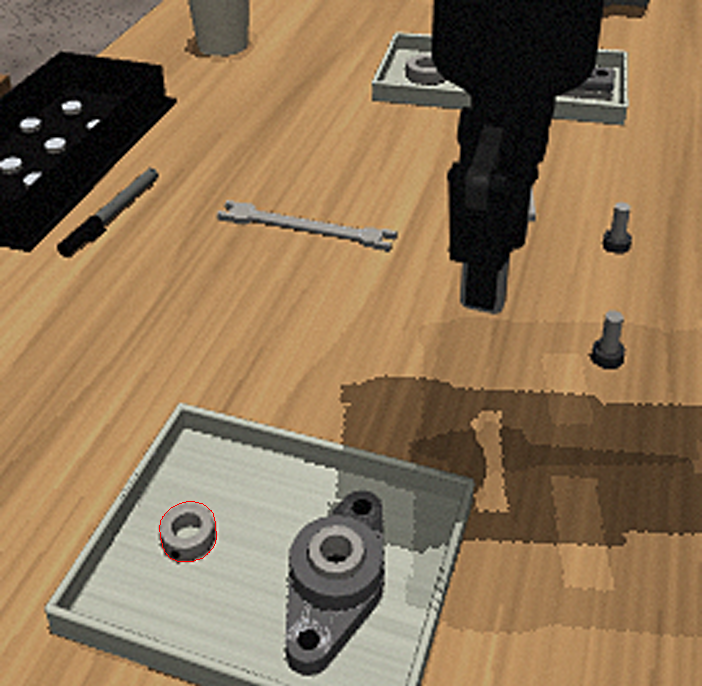

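View pics/c1t.png

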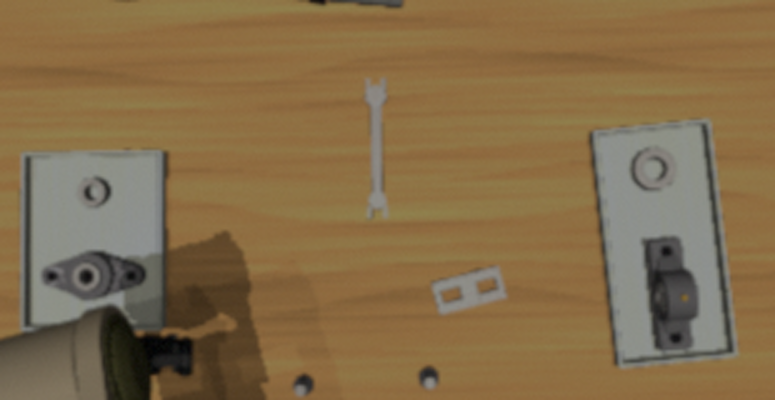

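Every part is flat on its outline, the arm is clear, and the spanner and short plate are where they started. Handing in.

```bash
python3 - <<'E'
from rig import env
print(env.close_job(), env.observe()['time_s'])
E
```

```text
the job is handed in; nothing more can be done
the job is handed in; nothing more can be done
```

Both kits are made up and the job is handed in after about 44 s of the 128 s allowed; the hand-in gives no verdict. I placed the long plate first, then the pillow block on it, the flange bearing, the large collar and the small collar. Each bearing was lowered to a felt contact before I let go.

| Part | Last fit in its tray frame (x, y, mm) | Target |
|---|---|---|
| Pillow block | (-55.9, 0.4) | (-55, 0) |
| Flange bearing | (-38.9, 1.2), about 0° off in yaw | (-38, 0) |
| Large collar | (80.6, 0.5) | (80, 0) |
| Small collar | (53.6, 3.1) | (55, 0) |

- **Long plate:** fitted within about 2 mm of its outline before the block covered it, and not measured again.
- **Parts left alone:** the short plate measured where it started. I checked the spanner only by eye, and it had not visibly moved.
- **Checks that disagreed:** a side-camera fit once put the pillow block about 3 mm off across the plate, but the top view showed it aligned. For the pillow block and the short plate, the last check had the top camera only, because the arm hid them from the side. The top-camera collar fits were loose, since rims only a few pixels wide are hard to fit.

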